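# Find the rattling sample tin and present it to the scanner

### The job

In one of the three closed tins the load has come loose. Take them in turn from left to right: lift each clear of the bench, shake it by rocking it well over (20 degrees or more) at least twice with an upright moment in between, feel whether its load shifts, and set it gently back where it stood (the last one need not be set back if it is the loose one). Then hold the tin that rattles upright and still in front of the scanner's window, level with the window and about 12 cm from it, and finish while still holding it there; the other two stay standing where they were and the other things on the bench are left alone.

Things in the scene. Friction and masses are not known exactly. Their poses are not given: they have to be found in the camera images.
- tin_1: the left of three identical closed round tins of bare aluminium with a knurled lid rim, seen from the robot (1 left, 2 middle, 3 right, always in this order of y). 60 mm across, 54 mm high, hard; grasp across the round side from above. Lid fixed. Origin: centre of its underside; z up along its axis; its yaw means nothing
- tin_1_mid (a point): the middle of the left tin: on its axis, 27 mm above its underside. With its contents a tin weighs 0.36 to 0.54 kg, differing at random: weight does not tell which one rattles. Centre of mass 17 to 30 mm above the underside
- tin_1_floor: inner floor disc of the left tin, fixed in it, unseen; origin on the axis, 3 mm above the underside. In two tins a core of 0.24 to 0.36 kg fits snugly (shifts under 2 mm); in the third, any of them, a loose 0.3 kg ball rolls on this flat floor, 15 mm to every side of the axis: rocked one way and the other, its load shifts about 30 mm (some 0.09 N m at the wrist), with a knock
- tin_2: the middle of three identical closed round tins of bare aluminium with a knurled lid rim, seen from the robot (1 left, 2 middle, 3 right, always in this order of y). 60 mm across, 54 mm high, hard; grasp across the round side from above. Lid fixed. Origin: centre of its underside; z up along its axis; its yaw means nothing
- tin_2_mid (a point): the middle of the middle tin: on its axis, 27 mm above its underside. With its contents a tin weighs 0.36 to 0.54 kg, differing at random: weight does not tell which one rattles. Centre of mass 17 to 30 mm above the underside
- tin_2_floor: inner floor disc of the middle tin, fixed in it, unseen; origin on the axis, 3 mm above the underside. In two tins a core of 0.24 to 0.36 kg fits snugly (shifts under 2 mm); in the third, any of them, a loose 0.3 kg ball rolls on this flat floor, 15 mm to every side of the axis: rocked one way and the other, its load shifts about 30 mm (some 0.09 N m at the wrist), with a knock
- tin_3: the right of three identical closed round tins of bare aluminium with a knurled lid rim, seen from the robot (1 left, 2 middle, 3 right, always in this order of y). 60 mm across, 54 mm high, hard; grasp across the round side from above. Lid fixed. Origin: centre of its underside; z up along its axis; its yaw means nothing
- tin_3_mid (a point): the middle of the right tin: on its axis, 27 mm above its underside. With its contents a tin weighs 0.36 to 0.54 kg, differing at random: weight does not tell which one rattles. Centre of mass 17 to 30 mm above the underside
- tin_3_floor: inner floor disc of the right tin, fixed in it, unseen; origin on the axis, 3 mm above the underside. In two tins a core of 0.24 to 0.36 kg fits snugly (shifts under 2 mm); in the third, any of them, a loose 0.3 kg ball rolls on this flat floor, 15 mm to every side of the axis: rocked one way and the other, its load shifts about 30 mm (some 0.09 N m at the wrist), with a knock
- scanner: fixed hands-free scanner of grey plastic: a round foot 96 mm across, a post, and a box-shaped head 56 mm deep, 78 mm wide, 153 mm high at its top, with a black-framed window facing its own -x, roughly towards the robot. Origin on the bench under the middle of the head; x points away from the window side, z up
- window (a point): centre of the scanner's window, 120 mm above the bench, 30 mm ahead (-x) of the scanner's origin; same axes as the scanner: its -x is the way it looks
- analytical_balance: fixed analytical balance with glass doors between the tins (right of it) and the scanner (left of it), 355 mm deep (x), 232 mm wide (y), 303 mm high: carry things round or over it. Origin: centre of its underside. Behind it and the tins glass shelves run along the back: front edge at x = 0.72, lowest board 0.31 m up; rock a tin nearer the robot to keep the wrist clear of them
- mortar_cube: bystander to be left alone: grey mortar cube, 51 mm. Origin: centre of its underside
- weight_a: bystander to be left alone: bigger white knobbed weight, 30 mm across, 42 mm high. Origin: centre of its underside
- weight_b: bystander to be left alone: smaller white knobbed weight, 24 mm across, 34 mm high. Origin: centre of its underside
- steel_drum: bystander to be left alone: solid steel drum, 49 mm across, 37 mm high, no tin. Origin: centre of its underside
- tweezers: bystander to be left alone: steel tweezers, 121 mm long, lying flat. Origin: centre of its underside
- timer: bystander to be left alone: small square white timer, 62x62x20 mm. Origin: centre of its underside

How it is judged:
By the outcome, as a careful person would: the job done as asked, in the order asked, and still so for the second after the job is handed in, while the arm keeps its last pose, push and grip.
It also fails if it takes over 72 s, if anything falls off the work surface, if the arm or the gripper's body presses on something with over 40 N, if the wrist force passes 120 N, or if a joint passes its speed limit or range.

### The arm

A 6-joint arm with a two-finger parallel gripper is mounted at the origin on a cart in front of the work surface, level with it; the furniture and walls round the work are solid. World frame = base frame: x ahead of the robot, y to its left, z up, the work surface at z = 0. Lengths are in m, angles in rad, forces in N, time in s.
With the tool pointing down it reaches from about 0.35 to 0.975 m from the base axis. Payload 4.9 kg.
Tool frame: the origin (TCP) lies on the centre line of the jaws, within the pads' length; the fingertips stand 25 mm ahead of it and the grasp point (between the pads) lies 6 mm ahead of it; z points along the fingers, y is the line along which they close (so a half turn about z gives the same grasp; the last joint's range is limited). The gripper opens to 85 mm and grips with 20 to 120 N. Pads are 22 mm wide; open, the fingers measure 114 mm over their backs; the gripper's body (76 mm by 85 mm) begins 54 mm behind the grasp point. The pads swing forward as they close: fully open they stand 13 mm farther back than shut.
Start: joints at [1.018, 0.053, 1.613, -0, 1.476, -0.119], TCP at [0.263, 0.567, 0.256] pointing down, gripper open.
Joint ranges: [-3.01, 3.01], [-1.01, 2.22], [0.06, 2.58], [-1.02, 4.17], [0.09, 2.62], [-3.14, 3.14]. Speed limits (rad/s): [2.57, 2.57, 3.14, 3.14, 3.14, 3.14].

### API

Orientations are given as a rotation vector (axis times angle).
In Python, from workcell import state, snapshot, camera_params, finish_job, cut_out gives the robot as it stands. The module is installed in compiled form; this text tells all that it offers.
- The arm moves only by the tool move_arm, never from a script. Its argument "series" is a list of rows, each an object of numbers: "x", "y", "z": the shift along the world's x, y, z in mm; "spin": the turn about the world's z in rad. A call has 1 to 10 rows; each row shifts and turns the commanded pose from where the row before left it; what a row does not reach is not made up. A row lasts 1/10 s, in which the tool goes at most 50 mm and 8.59 degrees, less where a joint would pass 70% of its speed; a pose out of reach is approached as far as the arm can. A call with a gripper value outside its range is refused whole. "gripper" is the finger opening in mm, from 0 to 85.4, set as the call begins (left out, the last holds). The fingers move at their own pace and stop on an object; "force" is the grip in N (left out, the last holds). Time passes only in rows, so rows that do not move let the fingers close. It gives the time, the measured TCP pose, the force, the opening and the grip force at its end, in the units of the state.
- state(): the state, without advancing time (a new reading comes with each control period).
- snapshot(name): name is "scene" or "top" or "wrist"; returns the picture (420x560x3 uint8, red, green, blue); there is no depth.
- camera_params(name): a dict with "fx", "fy", "cx", "cy" (pixels), "xyz" and "rotation" of the camera in the world; the wrist camera has in their place "T_tool_cam" (4x4, takes a point from camera to tool coordinates, whose origin is the TCP and whose axes are the flange's). Camera axes: x right, y up, looking along -z (the intrinsics and any distortion apply to the point x, -y, -z); pixel columns grow to the right and rows downward; lengths in m; the calibration is good to about 2 mm. A picture is of the moment at which its call begins: read the wrist's pose just before it. camera_params takes no time and is no camera call.
- finish_job(): hands the job in; it is judged then, once.
Trained networks look in the newest picture that a camera, given by its name, has taken for a name from the list of things; names that differ only in an ending like _2 or _b are one class to them, and where a whole thing is asked for, a point or a joint stands for the part that bears it (a point fixed in the world has none). Each returns a list of dicts, best first, with "conf" (0 to 1); they miss things now and then, are a little off and sometimes report something else, mostly with a low value. They report only what shows in the picture. A call takes as long as a camera call.
- cut_out(target, camera): "region" (420x560 bool, what is visible of it) and "pixel" ([column, row] in pixels, amid what is visible of it).
The state is a dict: "t": time; "joint_positions": joint angles; "joint_vel": joint speeds; "tau": joint torques, N m; "ee_pos": TCP position; "orientation": TCP orientation; "ft_force": force on the tool from outside, world axes, zero at the start; "wrist_torque": the same for the moment, N m; "opening": finger opening in m; "grasp_force": force on a finger pad.
Only numpy, scipy, OpenCV 4.12 (cv2) and the standard library are available. Lean on these libraries where they do the work, as an engineer would, in place of code of your own. Each camera call takes 0.05 s, during which the arm holds its last target. There are 200 camera calls.

## Working session

There is one attempt and no reset: what is moved stays moved. The work goes in short steps, Python scripts to look and compute and a tool call to move; the robot and the scene stay as the last step left them, time stands still between calls to the robot, and variables do not carry over. Pictures are saved under pics/ and viewed, at most 10 in all, crops included, and the job is handed in when it is done.

Besides the shell and the picture viewer there is one more tool, called after "Request:" by a JSON object that holds its "fn" and its "kwargs", one argument or row to a line. move_arm: Moves the arm, as the interface text tells. Its arguments: {"type":"object","properties":{"series":{"type":"array"},"gripper":{"type":"number"},"force":{"type":"number"}},"required":["series"]}

```bash
mkdir -p pics; cat > h.py <<'E'
import numpy as np, cv2
from workcell import *
def K(n):
    c=camera_params(n); return c
def ray(n,px):
    c=camera_params(n)
    d=np.array([(px[0]-c["cx"])/c["fx"],-(px[1]-c["cy"])/c["fy"],-1.0])
    if n=="wrist":
        from scipy.spatial.transform import Rotation as R
        s=state();T=np.eye(4);T[:3,:3]=R.from_rotvec(s["orientation"]).as_matrix();T[:3,3]=s["ee_pos"]
        T=T@np.array(c["T_tool_cam"]); return T[:3,3],T[:3,:3]@d
    from scipy.spatial.transform import Rotation as R
    r=np.array(c["rotation"]); r=r if r.shape==(3,3) else R.from_rotvec(r).as_matrix()
    return np.array(c["xyz"]),r@d
def at_z(n,px,z):
    o,d=ray(n,px); return o+d*(z-o[2])/d[2]
E
python3 - <<'E'
from h import *
print(state()); 
for n in("scene","top","wrist"): print(n,camera_params(n))
a=snapshot("scene");b=snapshot("top")
cv2.imwrite("pics/s.png",a[:,:,::-1]);cv2.imwrite("pics/t.png",b[:,:,::-1])
for t in("tin_1","scanner","analytical_balance","mortar_cube","steel_drum"):
  for n in("scene","top"):
    for r in cut_out(t,n):
      ys,xs=np.nonzero(r["region"]); print(t,n,round(r["conf"],2),np.round(r["pixel"],1),xs.min(),xs.max(),ys.min(),ys.max(),at_z(n,r["pixel"],.027).round(3))
E
```

```text
{'t': 0.0, 'joint_positions': array([ 1.01801113e+00,  5.33974146e-02,  1.61430319e+00, -1.08524546e-06,
        1.47597432e+00, -1.18996449e-01]), 'joint_vel': array([-0.00045728,  0.00032503,  0.00150008, -0.00022577,  0.00176745,
        0.00070189]), 'tau': array([ 8.88359336e-04, -3.93710303e+01, -3.70160866e+01, -1.35080331e-04,
        7.36505346e-03,  8.14101895e-06]), 'ee_pos': array([0.26239199, 0.56662606, 0.25503232]), 'orientation': array([-0.67591586, -3.06731594,  0.00308794]), 'ft_force': array([ 0.1085642 , -0.03203958,  0.64480295]), 'wrist_torque': array([ 0.03184371, -0.02824731,  0.03006982]), 'grasp_force': 0.0, 'opening': 0.0852510317581143}
scene {'fx': 434.9516660932163, 'fy': 434.9516660932163, 'cx': 281.39462237486094, 'cy': 204.89939682517522, 'xyz': array([-0.25971097, -0.60177332,  0.97002514]), 'rotation': array([ 0.81839395, -0.38879266, -0.79714615])}
top {'fx': 379.6212648900812, 'fy': 379.6212648900812, 'cx': 274.1599095425554, 'cy': 208.15090970953025, 'xyz': array([0.44958892, 0.07142262, 1.35753662]), 'rotation': array([ 0.05553529, -0.03842016, 
[... 698 characters left out ...]
p 0.73 [405.3 221.1] 397 418 213 229 [ 0.477 -0.372  0.027]
tin_1 top 0.7 [344.2 224.8] 336 355 214 232 [ 0.467 -0.159  0.027]
tin_1 top 0.66 [377.5 220.2] 368 388 212 227 [ 0.482 -0.275  0.027]
scanner scene 0.84 [235.3 160.1] 224 248 140 183 [0.701 0.445 0.027]
scanner scene 0.23 [383.5 250.2] 377 384 242 251 [ 0.655 -0.239  0.027]
scanner top 0.64 [180.4 176.1] 157 202 160 189 [0.648 0.416 0.027]
mortar_cube scene 0.81 [416.7 266.5] 406 427 254 280 [ 0.661 -0.346  0.027]
mortar_cube top 0.71 [396.9 168.5] 387 406 162 178 [ 0.663 -0.349  0.027]
steel_drum scene 0.53 [357.3 236.2] 348 364 226 244 [ 0.654 -0.146  0.027]
steel_drum top 0.46 [339.2 171.3] 330 345 163 177 [ 0.656 -0.146  0.027]
```

View pics/s.png

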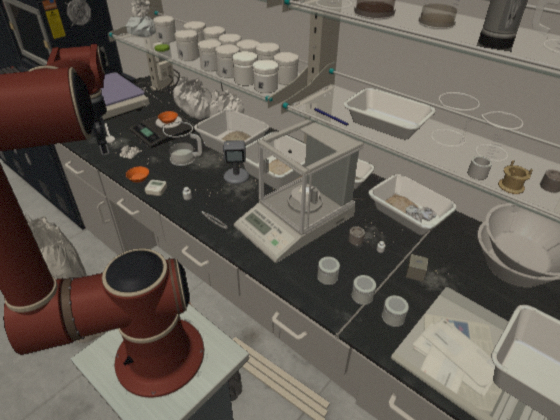

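View pics/t.png

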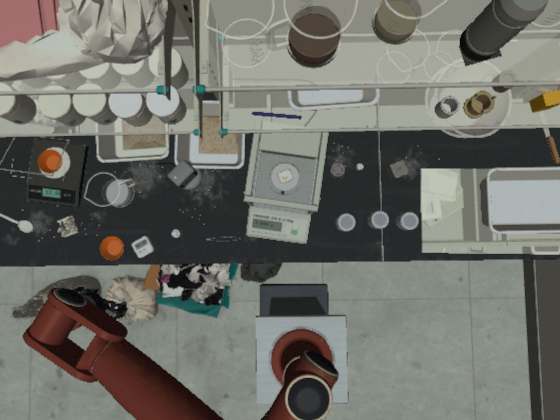

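Request:
{"fn": "move_arm", "kwargs": {
  "series": [
    {"x": 8,"y": -40,"z": 17},
    {"x": 8,"y": -40,"z": 17},
    {"x": 8,"y": -40,"z": 17},
    {"x": 8,"y": -40,"z": 17},
    {"x": 8,"y": -40,"z": 17},
    {"x": 8,"y": -40,"z": 17},
    {"x": 8,"y": -40,"z": 17},
    {"x": 8,"y": -40,"z": 17},
    {"x": 8,"y": -40,"z": 17}
  ]
}}

```text
invalid input at $.series[0]: expected keys x, y, z, spin
```

```bash
python3 - <<'E'
from h import *
print(state())
a=snapshot("wrist");cv2.imwrite("pics/w1.png",a[:,:,::-1])
for t in("scanner",):
    for r in cut_out(t,"wrist"):
      ys,xs=np.nonzero(r["region"]); print(t,round(r["conf"],2),np.round(r["pixel"],1),xs.min(),xs.max(),ys.min(),ys.max(),at_z("wrist",r["pixel"],.15).round(3))
E
```

```text
{'t': 0.6, 'joint_positions': array([ 1.01803217e+00,  5.26365421e-02,  1.61290480e+00,  3.05134431e-06,
        1.47601920e+00, -1.19015082e-01]), 'joint_vel': array([ 6.01632400e-04, -8.14709871e-04, -1.05118669e-03, -1.46713018e-03,
        6.87037565e-04, -7.58100406e-05]), 'tau': array([-5.01235354e-04, -3.93407035e+01, -3.70232391e+01, -2.11076854e-04,
        5.94324301e-04, -3.78707932e-05]), 'ee_pos': array([0.26266576, 0.56709667, 0.25634008]), 'orientation': array([6.76001754e-01, 3.06799243e+00, 4.92037419e-05]), 'ft_force': array([ 0.42584679, -0.35788012,  0.17326095]), 'wrist_torque': array([ 0.00849427, -0.01035469,  0.01087061]), 'grasp_force': 0.0, 'opening': 0.08526945306957816}
```

Request:
{"fn": "move_arm", "kwargs": {
  "series": [
    {"x": 8,"y": -40,"z": 17,"spin": 0},
    {"x": 8,"y": -40,"z": 17,"spin": 0},
    {"x": 8,"y": -40,"z": 17,"spin": 0},
    {"x": 8,"y": -40,"z": 17,"spin": 0},
    {"x": 8,"y": -40,"z": 17,"spin": 0},
    {"x": 8,"y": -40,"z": 17,"spin": 0},
    {"x": 8,"y": -40,"z": 17,"spin": 0},
    {"x": 8,"y": -40,"z": 17,"spin": 0},
    {"x": 0,"y": -40,"z": 17,"spin": 0},
    {"x": 0,"y": -40,"z": 0,"spin": 0}
  ]
}}

```text
t: 1.7
ee_pos: [0.3268, 0.1658, 0.4124]
orientation: [0.674, 3.063, 0.004]
ft_force: [0.7, 0.5, 0.0]
opening: 0.0856
grasp_force: 0.0
```

```bash
python3 - <<'E'
from h import *
s=state();print(s["t"],s["joint_positions"].round(3),s["ee_pos"].round(3),s["orientation"].round(3))
a=snapshot("wrist");cv2.imwrite("pics/w1.png",a[:,:,::-1])
for t in("scanner","tin_1"):
    for r in cut_out(t,"wrist"):
      ys,xs=np.nonzero(r["region"]); print(t,round(r["conf"],2),np.round(r["pixel"],1),xs.min(),xs.max(),ys.min(),ys.max(),at_z("wrist",r["pixel"],.15).round(3))
E
```

```text
1.7 [ 0.266 -0.637  1.912 -0.     1.861 -0.872] [0.327 0.166 0.412] [0.674 3.063 0.004]
scanner 0.94 [475.5 271. ] 429 529 232 310 [0.581 0.355 0.15 ]
tin_1 0.42 [105.9 304.6] 103 119 297 311 [ 0.4   -0.157  0.15 ]
```

Request:
{"fn": "move_arm", "kwargs": {
  "series": [
    {"x": 0,"y": -45,"z": 0,"spin": 0},
    {"x": 0,"y": -45,"z": 0,"spin": 0},
    {"x": 0,"y": -45,"z": 0,"spin": 0},
    {"x": 0,"y": -45,"z": 0,"spin": 0},
    {"x": 0,"y": -45,"z": 0,"spin": 0},
    {"x": -45,"y": -20,"z": 0,"spin": 0},
    {"x": -45,"y": -20,"z": 0,"spin": 0},
    {"x": -45,"y": 0,"z": 0,"spin": 0}
  ]
}}

```text
t: 2.65
ee_pos: [0.2041, -0.1051, 0.4136]
orientation: [-0.673, -3.054, -0.007]
ft_force: [-13.2, 8.0, -10.3]
opening: 0.0855
grasp_force: 0.0
```

```bash
python3 - <<'E'
from h import *
s=state();print(s["t"],s["joint_positions"].round(3),s["ee_pos"].round(3),s["orientation"].round(3))
E
```

```text
2.65 [-0.8   -1.011  2.09  -0.005  2.078 -1.939] [ 0.204 -0.105  0.414] [-0.673 -3.054 -0.007]
```

Request:
{"fn": "move_arm", "kwargs": {
  "series": [
    {"x": -30,"y": 15,"z": 0,"spin": 0},
    {"x": -30,"y": 15,"z": 0,"spin": 0},
    {"x": 0,"y": 0,"z": 0,"spin": 0}
  ]
}}

```text
t: 2.95
ee_pos: [0.1916, -0.0984, 0.4338]
orientation: [-0.666, -3.024, -0.018]
ft_force: [0.1, 0.4, -0.1]
opening: 0.0854
grasp_force: 0.0
```

```bash
python3 - <<'E'
from h import *
s=state();print(s["t"],s["joint_positions"].round(4),s["ee_pos"].round(4),s["orientation"].round(4),s["ft_force"])
from scipy.spatial.transform import Rotation as R
print(R.from_rotvec(s["orientation"]).as_matrix()[:,2])
E
```

```text
2.95 [-0.8069 -1.0096  2.055  -0.0183  2.1395 -1.9538] [ 0.1916 -0.0984  0.4338] [-0.6659 -3.0245 -0.0176] [ 0.12988054  0.40434227 -0.1450914 ]
[-0.04113857  0.02069535 -0.9989391 ]
```

Request:
{"fn": "move_arm", "kwargs": {
  "series": [
    {"x": -40,"y": 20,"z": -10,"spin": 0},
    {"x": -40,"y": 20,"z": -10,"spin": 0},
    {"x": -40,"y": 20,"z": -10,"spin": 0},
    {"x": -40,"y": 20,"z": -10,"spin": 0}
  ]
}}

```text
t: 3.35
ee_pos: [0.162, -0.0872, 0.4488]
orientation: [-0.643, -2.925, -0.06]
ft_force: [-0.1, -0.4, 0.9]
opening: 0.0855
grasp_force: 0.0
```

```bash
cat >> h.py <<'E'
def st():
    from scipy.spatial.transform import Rotation as R
    s=state();m=R.from_rotvec(s["orientation"]).as_matrix()
    print(round(s["t"],2),"q",s["joint_positions"].round(3),"p",s["ee_pos"].round(4),"tz",m[:,2].round(3),"ty",m[:,1].round(3),"F",s["ft_force"].round(2),"T",s["wrist_torque"].round(3),"op",round(s["opening"],4),"g",round(s["grasp_force"],1))
    return s
E
python3 -c "
from h import *
st()"
```

```text
3.35 q [-0.832 -1.01   2.034 -0.067  2.259 -2.009] p [ 0.162  -0.0872  0.4488] tz [-0.134  0.07  -0.989] ty [0.42  0.907 0.007] F [-0.12 -0.36  0.91] T [-0.019 -0.022 -0.048] op 0.0855 g 0.0
```

Request:
{"fn": "move_arm", "kwargs": {
  "series": [
    {"x": 40,"y": -20,"z": 0,"spin": 0},
    {"x": 40,"y": -20,"z": 0,"spin": 0},
    {"x": 40,"y": -20,"z": 0,"spin": 0},
    {"x": 40,"y": -20,"z": 0,"spin": 0}
  ]
}}

```text
t: 3.75
ee_pos: [0.3239, -0.168, 0.4486]
orientation: [-0.644, -2.926, -0.058]
ft_force: [0.3, -0.2, 0.6]
opening: 0.0858
grasp_force: 0.0
```

```bash
python3 -c "
from h import *
st()"
```

```text
3.75 q [-0.664 -0.526  1.789 -0.031  2.026 -1.813] p [ 0.3239 -0.168   0.4486] tz [-0.133  0.069 -0.989] ty [0.42  0.907 0.007] F [ 0.31 -0.24  0.64] T [-0.025 -0.021 -0.028] op 0.0858 g 0.0
```

```bash
cat > k.py <<'E'
import numpy as np
from scipy.optimize import least_squares
from scipy.spatial.transform import Rotation as R
LO=np.array([-3.01,-1.01,.06,-1.02,.09,-3.14]);HI=np.array([3.01,2.22,2.58,4.17,2.62,3.14])
Q=np.array([[1.018,.0526,1.6129,0,1.476,-.119],[.266,-.637,1.912,0,1.861,-.872],[-.8069,-1.0096,2.055,-.0183,2.1395,-1.9538],[-.832,-1.01,2.034,-.067,2.259,-2.009],[-.664,-.526,1.789,-.031,2.026,-1.813]])
P=np.array([[.2627,.5671,.2563],[.327,.166,.412],[.1916,-.0984,.4338],[.162,-.0872,.4488],[.3239,-.168,.4486]])
def fk(q,p):
    a,h,L1,L2,e,d=p
    A=R.from_euler('ZY',[q[0],q[1]]); B=A*R.from_euler('Y',q[2]); C=B*R.from_euler('ZY',[q[3],q[4]])
    x=R.from_euler('Z',q[0]).apply([a,0,h])+A.apply([0,0,L1])+B.apply([e,0,L2])+C.apply([0,0,d])
    return x,C*R.from_euler('Z',q[5])
f=lambda p:np.concatenate([fk(q,p)[0]-x for q,x in zip(Q,P)])
s=least_squares(f,[0,.2,.4,.4,0,.3],xtol=1e-14,ftol=1e-14)
PAR=s.x
def ik(q,dx,spin,w):
    x,r=fk(q,PAR);tx=x+np.array(dx)/1000;tr=R.from_euler('z',spin)*r
    g=lambda v:(lambda y:np.concatenate([(y[0]-tx),w*(y[1]*tr.inv()).as_rotvec()]))(fk(v,PAR))
    return least_squares(g,np.clip(q,LO+1e-6,HI-1e-6),bounds=(LO,HI)).x
def tilt(q): return fk(q,PAR)[1].as_matrix()[:,2]
E
python3 - <<'E'
from k import *
print(PAR.round(4),abs(s.fun).max())
for q in Q: print(fk(q,PAR)[1].as_rotvec().round(3))
for w in(.05,.1,.2,.3,.5,1):
    q=Q[2].copy()
    for i in range(4): q=ik(q,[-40,20,-10],0,w)
    print(w,q.round(3),fk(q,PAR)[0].round(3),tilt(q).round(3))
E
```

```text
[ 0.0797 -0.5539  0.0828  0.4887 -0.5262 -0.2579] 0.07580422934750296
[-1.691  2.647  0.   ]
[-1.69   2.642 -0.003]
[ 1.679 -2.627 -0.062]
[ 1.649 -2.578 -0.202]
[ 1.648 -2.578 -0.199]
0.05 [-1.528 -1.01   2.05   0.132  1.625 -2.627] [-0.032 -0.049  0.419] [ 0.151 -0.448 -0.881]
0.1 [-1.726 -1.01   1.996  0.089  1.881 -2.825] [-0.03  -0.053  0.446] [ 0.042 -0.279 -0.96 ]
0.2 [-2.012 -1.01   1.917  0.006  2.198 -3.14 ] [-0.027 -0.055  0.463] [-0.011 -0.035 -0.999]
0.3 [-2.    -1.01   1.908 -0.013  2.231 -3.14 ] [-0.023 -0.056  0.464] [-0.014 -0.007 -1.   ]
0.5 [-1.984 -1.01   1.904 -0.034  2.245 -3.14 ] [-0.018 -0.058  0.464] [-0.026  0.009 -1.   ]
1 [-1.971 -1.01   1.903 -0.051  2.25  -3.14 ] [-0.014 -0.06   0.464] [-0.036  0.017 -0.999]
```

```bash
python3 - <<'E'
t=open('k.py').read()
t=t.replace("a,h,L1,L2,e,d=p","a,h,L1,L2,e,d,b=p").replace("[a,0,h]","[a,b,h]").replace("[0,.2,.4,.4,0,.3]","[0,.2,.4,.4,0,.2,.07]").replace("'Z',q[5])","'Z',q[5]+OFF)")
t=t.replace("import numpy as np","import numpy as np\nOFF=0",1)
open('k.py','w').write(t)
E
python3 - <<'E'
import k
from k import *
print(PAR.round(4),abs(s.fun).max())
k.OFF=0;r=fk(Q[0],PAR)[1]; o=(r.inv()*R.from_rotvec([.676,3.068,0])).as_rotvec();print("off",o);k.OFF=o[2]
for q in Q: print(fk(q,PAR)[1].as_rotvec().round(3))
for w in(.02,.05,.1,.2,.3,.5,1):
    q=Q[2].copy()
    for i in range(4): q=ik(q,[-40,20,-10],0,w)
    print(w,q.round(3),fk(q,PAR)[0].round(3),tilt(q).round(3))
print("meas",Q[3],P[3])
E
```

```text
[-0.      0.2377  0.4254  0.6098  0.0944  0.2548  0.0742] 0.0004169130310671676
off [6.40325588e-05 8.02399077e-05 1.57074723e+00]
[0.676 3.068 0.   ]
[0.673 3.063 0.004]
[-0.666 -3.024 -0.018]
[-0.643 -2.925 -0.06 ]
[-0.644 -2.926 -0.058]
0.02 [-0.278 -1.01   2.321 -0.83   2.62  -2.199] [ 0.054 -0.036  0.39 ] [-0.824 -0.147 -0.548]
0.05 [-0.614 -1.01   2.276 -0.628  2.62  -2.254] [ 0.057 -0.04   0.393] [-0.746  0.167 -0.645]
0.1 [-0.774 -1.01   2.225 -0.444  2.62  -2.223] [ 0.069 -0.04   0.403] [-0.619  0.306 -0.724]
0.2 [-0.802 -1.01   2.128 -0.245  2.48  -2.097] [ 0.106 -0.057  0.421] [-0.419  0.219 -0.881]
0.3 [-0.815 -1.01   2.078 -0.155  2.38  -2.048] [ 0.131 -0.071  0.434] [-0.288  0.15  -0.946]
0.5 [-0.827 -1.01   2.038 -0.081  2.282 -2.013] [ 0.156 -0.084  0.447] [-0.16   0.083 -0.984]
1 [-0.836 -1.01   2.016 -0.038  2.215 -1.995] [ 0.173 -0.093  0.457] [-0.076  0.039 -0.996]
meas [-0.832 -1.01   2.034 -0.067  2.259 -2.009] [ 0.162  -0.0872  0.4488]
```

```bash
sed -i 's/^OFF=0/OFF=1.5708/' k.py; cat > sc.py <<'E'
from k import *
az=-0.6; c,s_=np.cos(az),np.sin(az)
# planar start: q2,q3,q5 with phi=pi
def start(rr,z):
    g=lambda v:(lambda x:[x[0]*c+x[1]*s_-rr,x[2]-z])(fk([az,v[0],v[1],0,np.pi-v[0]-v[1],-1],PAR)[0])
    for v0 in([0,1.5],[-.5,1.9]):
        o=least_squares(g,v0,bounds=([-1.01,.06],[2.22,2.58]))
        if abs(o.fun).max()<1e-3:
            q=np.array([az,o.x[0],o.x[1],0,np.pi-o.x.sum(),-1])
            if .09<=q[4]<=2.62:return q
out=[]
for rr in np.arange(.15,.86,.1):
  for z in np.arange(.2,1.1,.1):
    q0=start(rr,z)
    if q0 is None: continue
    for a in np.arange(0,360,45):
        q=q0.copy();d=50*np.array([np.cos(np.radians(a))*c,np.cos(np.radians(a))*s_,np.sin(np.radians(a))])
        for i in range(6): q=ik(q,d,0,.55)
        t=tilt(q);phi=np.degrees(np.arctan2(t[0]*c+t[1]*s_,-t[2]));lat=t[1]*c-t[0]*s_
        x=fk(q,PAR)[0]
        if abs(phi)>5: out.append((round(phi,1),round(lat,2),round(rr,2),round(z,2),a,x.round(3),q.round(2)))
out.sort(key=lambda o:o[0])
for o in out[:12]+out[-14:]: print(*o)
E
time python3 sc.py
```

```text
-7.7 -0.09 0.25 0.3 180 [0.199 0.088 0.335] [ 0.06 -1.01  2.23  0.01  2.09 -0.34]
-6.9 -0.06 0.25 0.3 225 [0.234 0.02  0.099] [-0.22 -0.94  2.58 -0.01  1.63 -0.62]
-6.8 -0.06 0.25 0.4 225 [0.233 0.023 0.208] [-0.21 -1.01  2.43 -0.01  1.85 -0.61]
-6.5 -0.06 0.35 0.2 180 [0.235 0.014 0.197] [-0.24 -1.01  2.45 -0.02  1.83 -0.65]
-6.1 -0.06 0.35 0.3 180 [0.227 0.017 0.324] [-0.24 -1.01  2.24 -0.02  2.03 -0.65]
-6.0 -0.06 0.25 0.5 225 [0.223 0.032 0.331] [-0.17 -1.01  2.23 -0.02  2.04 -0.58]
-5.9 -0.08 0.25 0.4 180 [0.16  0.098 0.46 ] [ 0.13 -1.01  2.01  0.01  2.27 -0.26]
5.1 0.0 0.45 0.7 90 [ 0.401 -0.187  0.918] [-0.61  0.17  0.26  0.    2.62 -1.  ]
5.2 0.01 0.65 0.6 45 [ 0.665 -0.376  0.713] [-0.62  0.66  0.06  0.01  2.33 -1.01]
5.2 0.01 0.65 0.7 0 [ 0.736 -0.424  0.614] [-0.61  0.79  0.06  0.01  2.2  -1.01]
5.3 0.0 0.55 0.7 90 [ 0.461 -0.232  0.898] [-0.61  0.35  0.08  0.01  2.62 -1.  ]
5.3 0.01 0.85 0.2 0 [ 0.898 -0.533  0.179] [-0.61  1.26  0.06  0.01  1.73 -1.01]
7.9 0.01 0.75 0.6 45 [ 0.702 -0.406  0.678] [-0.62  0.71  0.06  0.02  2.23 -1.01]
8.0 -0.01 0.15 0.7 90 [ 0.209 -0.03   
[... 369 characters left out ...]
93]
9.1 0.01 0.85 0.5 45 [ 0.764 -0.449  0.591] [-0.62  0.82  0.06  0.02  2.1  -1.01]
9.4 0.0 0.45 0.8 90 [ 0.388 -0.181  0.943] [-0.61  0.18  0.17  0.01  2.62 -1.  ]
9.9 0.01 0.75 0.7 45 [ 0.671 -0.389  0.725] [-0.63  0.65  0.06  0.02  2.26 -1.01]
10.0 -0.0 0.35 0.8 90 [ 0.333 -0.137  0.953] [-0.6   0.03  0.32 -0.    2.62 -1.  ]
10.8 0.08 0.15 0.8 135 [0.078 0.11  0.891] [ 0.71 -0.52  0.89 -0.33  2.62  0.  ]
10.8 0.01 0.25 0.8 135 [0.137 0.037 0.901] [-0.13 -0.51  0.85 -0.16  2.62 -0.68]
11.1 -0.0 0.25 0.8 90 [ 0.277 -0.089  0.957] [-0.56 -0.13  0.45 -0.02  2.62 -0.98]
12.7 -0.0 0.15 0.8 90 [ 0.226 -0.034  0.955] [-0.43 -0.26  0.56 -0.08  2.62 -0.91]
real	0m8.792s
user	0m9.044s
sys	0m0.074s
```

```bash
cat > pl.py <<'E'
from k import *
VM=.7*.1*np.array([2.57,2.57,3.14,3.14,3.14,3.14])
def step(q,d,spin=0,w=.55):
    n=ik(q,d,spin,w); m=(abs(n-q)/VM).max()
    return q+(n-q)/max(1,m)
def ang(q,t): return np.degrees(np.arccos(np.clip(tilt(q)@t,-1,1)))
def want(az,deg): # tilt deg outward along az
    a=np.radians(deg);return np.array([np.sin(a)*np.cos(az),np.sin(a)*np.sin(az),-np.cos(a)])
DIR=[50*np.array([a,b,c])/np.sqrt(a*a+b*b+c*c) for a in(-1,0,1) for b in(-1,0,1) for c in(-1,0,1) if a or b or c]
def greedy(q,t,n,ok=lambda x:True,tol=1.0,verbose=True):
    rows=[]
    for i in range(n):
        if ang(q,t)<tol: break
        best=min(((ang(v,t),tuple(d.round(0)),v) for d in DIR for v in[step(q,d)] if ok(fk(v,PAR)[0])),key=lambda o:o[0])
        q=best[2];rows.append(best[1])
    if verbose:
        print(len(rows),rows);print("q",q.round(3),"x",fk(q,PAR)[0].round(3),"tz",tilt(q).round(3),"ang",ang(q,t).round(2))
    return q,rows
def travel(q,x,n=40):
    k=0
    while k<n:
        d=(np.array(x)-fk(q,PAR)[0])*1000;L=np.linalg.norm(d)
        if L<1:break
        q=step(q,d*min(1,50/L));k+=1
    print("travel",k,q.round(3),fk(q,PAR)[0].round(3),tilt(q).round(3));return q
E
python3 - <<'E'
from pl import *
q=np.array([-.664,-.526,1.789,-.031,2.026,-1.813])
dn=np.array([0,0,-1.])
for x in([.32,-.17,.85],[.25,-.12,.87],[.20,-.10,.87]):
    p=travel(q,x); greedy(p,dn,10,lambda x:np.hypot(x[0],x[1])>.2)
p=q.copy();p[3]=0;p[4]=np.pi-p[1]-p[2]
print("minus");
for x in([.3,-.12,.3],[.3,-.12,.45],[.25,-.1,.2]):
    a=travel(p,x);greedy(a,want(-.5,-23),15,lambda x:np.hypot(x[0],x[1])>.2 and x[2]>.15)
print("plus")
for x in([.3,-.12,.85],[.22,-.1,.87]):
    a=travel(p,x);greedy(a,want(-.5,23),15,lambda x:np.hypot(x[0],x[1])>.2)
E
```

```text
travel 14 [-0.672 -0.116  0.734 -0.065  2.62  -1.865] [ 0.32  -0.17   0.849] [-0.096  0.035 -0.995]
10 [(np.float64(0.0), np.float64(0.0), np.float64(50.0)), (np.float64(0.0), np.float64(0.0), np.float64(50.0)), (np.float64(0.0), np.float64(50.0), np.float64(0.0)), (np.float64(-35.0), np.float64(35.0), np.float64(0.0)), (np.float64(0.0), np.float64(50.0), np.float64(0.0)), (np.float64(0.0), np.float64(50.0), np.float64(0.0)), (np.float64(-35.0), np.float64(35.0), np.float64(0.0)), (np.float64(-35.0), np.float64(35.0), np.float64(0.0)), (np.float64(0.0), np.float64(50.0), np.float64(0.0)), (np.float64(-35.0), np.float64(35.0), np.float64(0.0))]
q [ 0.427 -0.357  0.889 -0.065  2.62  -0.769] x [0.19  0.159 0.859] tz [ 0.004 -0.034 -0.999] ang 1.94
travel 16 [-0.677 -0.28   0.814 -0.088  2.62  -1.893] [ 0.25  -0.12   0.869] [-0.038 -0.026 -0.999]
10 [(np.float64(0.0), np.float64(50.0), np.float64(0.0)), (np.float64(29.0), np.float64(29.0), np.float64(29.0)), (np.float64(35.0), np.float64(35.0), np.float64(0.0)), (np.float64(-35.0), np.float64(35.0), np.float64(0.0)), (np.float64(0.0), np
[... 5690 characters left out ...]
float64(0.0), np.float64(0.0), np.float64(50.0)), (np.float64(0.0), np.float64(0.0), np.float64(50.0)), (np.float64(0.0), np.float64(0.0), np.float64(50.0)), (np.float64(0.0), np.float64(0.0), np.float64(50.0)), (np.float64(0.0), np.float64(0.0), np.float64(50.0)), (np.float64(35.0), np.float64(0.0), np.float64(35.0)), (np.float64(29.0), np.float64(29.0), np.float64(29.0)), (np.float64(0.0), np.float64(35.0), np.float64(-35.0)), (np.float64(29.0), np.float64(29.0), np.float64(29.0)), (np.float64(29.0), np.float64(29.0), np.float64(29.0)), (np.float64(0.0), np.float64(50.0), np.float64(0.0))]
q [ 0.124  0.15   0.06  -0.59   2.55  -1.583] x [0.352 0.039 1.004] tz [ 0.316 -0.273 -0.908] ang 5.2
```

```bash
cat >> pl.py <<'E'
def rep(q,az=None):
    t=tilt(q);th=np.degrees(np.arccos(-t[2]));print("q",q.round(3),"x",fk(q,PAR)[0].round(3),"tz",t.round(3),"th",th.round(1),"az-q1",(np.arctan2(t[1],t[0])-q[0]).round(2))
def run(q,rows,every=0):
    for i,r in enumerate(rows):
        q=step(q,r[:3],r[3] if len(r)>3 else 0)
        if every and i%every==every-1: rep(q)
    rep(q);return q
E
python3 - <<'E'
from pl import *
q=np.array([-.664,-.526,1.789,-.031,2.026,-1.813])
q=run(q,[(0,0,50,-.1)]*2+[(0,0,50,0)]*6,4)
q=run(q,[(0,0,50)]*8,1)
E
```

```text
q [-6.830e-01 -3.860e-01  1.353e+00 -1.000e-03  2.325e+00 -1.621e+00] x [ 0.324 -0.168  0.649] tz [-0.117  0.094 -0.989] th 8.6 az-q1 3.15
q [-6.820e-01 -1.240e-01  7.760e-01 -2.000e-03  2.620e+00 -1.621e+00] x [ 0.325 -0.169  0.835] tz [-0.102  0.081 -0.992] th 7.5 az-q1 3.15
q [-6.820e-01 -1.240e-01  7.760e-01 -2.000e-03  2.620e+00 -1.621e+00] x [ 0.325 -0.169  0.835] tz [-0.102  0.081 -0.992] th 7.5 az-q1 3.15
q [-0.68  -0.098  0.707 -0.003  2.62  -1.62 ] x [ 0.328 -0.171  0.854] tz [-0.068  0.053 -0.996] th 5.0 az-q1 3.16
q [-0.679 -0.072  0.637 -0.004  2.62  -1.62 ] x [ 0.33  -0.172  0.872] tz [-0.035  0.026 -0.999] th 2.5 az-q1 3.18
q [-0.678 -0.046  0.569 -0.005  2.62  -1.62 ] x [ 0.331 -0.172  0.889] tz [-0.002 -0.001 -1.   ] th 0.1 az-q1 -2.0
q [-0.678 -0.021  0.501 -0.005  2.62  -1.62 ] x [ 0.332 -0.173  0.906] tz [ 0.03  -0.028 -0.999] th 2.4 az-q1 -0.06
q [-0.678  0.003  0.436 -0.006  2.62  -1.621] x [ 0.332 -0.173  0.921] tz [ 0.063 -0.054 -0.997] th 4.7 az-q1 -0.03
q [-0.679  0.026  0.372 -0.006  2.62  -1.622] x [ 0.331 -0.172  0.936] tz [ 0.094 -0.08  -0.992] th 7.1 az-q1 -0.02
q [-0.68   0.048  0.31  -0.005  2.62  -1.622] x [ 0.329 -0.172  0.949] tz [ 0.125 -0.104 -0.987] th 9.4 az-q1 -0.01
q [-0.683  0.068  0.251 -0.003  2.62  -1.623] x [ 0.327 -0.171  0.962] tz [ 0.155 -0.128 -0.98 ] th 11.6 az-q1 -0.01
q [-0.683  0.068  0.251 -0.003  2.62  -1.623] x [ 0.327 -0.171  0.962] tz [ 0.155 -0.128 -0.98 ] th 11.6 az-q1 -0.01
```

Clean plan: pushing up against the wrist limit gives 2.4°/row. Try it to bring the tool back upright.

Request:
{"fn": "move_arm", "kwargs": {
  "series": [
    {"x": 0,"y": 0,"z": 50,"spin": -0.1},
    {"x": 0,"y": 0,"z": 50,"spin": -0.1},
    {"x": 0,"y": 0,"z": 50,"spin": 0},
    {"x": 0,"y": 0,"z": 50,"spin": 0},
    {"x": 0,"y": 0,"z": 50,"spin": 0},
    {"x": 0,"y": 0,"z": 50,"spin": 0},
    {"x": 0,"y": 0,"z": 50,"spin": 0},
    {"x": 0,"y": 0,"z": 50,"spin": 0},
    {"x": 0,"y": 0,"z": 50,"spin": 0},
    {"x": 0,"y": 0,"z": 50,"spin": 0}
  ]
}}

```text
t: 4.75
ee_pos: [0.3294, -0.1714, 0.869]
orientation: [-0.963, -2.938, -0.027]
ft_force: [-0.6, -0.4, -0.5]
opening: 0.0854
grasp_force: 0.0
```

```bash
python3 -c "
from h import *
st()"
```

```text
4.75 q [-0.68  -0.081  0.655 -0.003  2.62  -1.619] p [ 0.3294 -0.1714  0.869 ] tz [-0.042  0.032 -0.999] ty [0.592 0.806 0.001] F [-0.64 -0.45 -0.48] T [ 0.016 -0.082 -0.001] op 0.0854 g 0.0
```

Request:
{"fn": "move_arm", "kwargs": {
  "series": [
    {"x": 0,"y": 0,"z": 50,"spin": 0},
    {"x": 0,"y": 0,"z": 5,"spin": 0},
    {"x": 0,"y": 0,"z": -30,"spin": 0},
    {"x": 10,"y": -10,"z": -45,"spin": 0},
    {"x": 10,"y": -10,"z": -45,"spin": 0},
    {"x": 10,"y": -10,"z": -45,"spin": 0},
    {"x": 10,"y": -10,"z": -45,"spin": 0},
    {"x": 10,"y": -10,"z": -45,"spin": 0},
    {"x": 10,"y": -10,"z": -45,"spin": 0},
    {"x": 10,"y": 0,"z": -45,"spin": 0}
  ]
}}

```text
t: 5.75
ee_pos: [0.4007, -0.2325, 0.5364]
orientation: [-0.976, -2.97, -0.006]
ft_force: [0.9, -0.3, 1.3]
opening: 0.085
grasp_force: 0.0
```

```bash
python3 -c "
from h import *
st()"
```

```text
5.75 q [-0.685 -0.329  1.5   -0.002  1.986 -1.622] p [ 0.4007 -0.2325  0.5364] tz [-0.014  0.008 -1.   ] ty [ 0.593  0.805 -0.001] F [ 0.92 -0.26  1.25] T [ 0.001  0.002 -0.079] op 0.085 g 0.0
```

```bash
python3 - <<'E'
from h import *
a=snapshot("wrist");cv2.imwrite("pics/w2.png",a[:,:,::-1])
for t in("tin_1","scanner","analytical_balance"):
    for r in cut_out(t,"wrist"):
      ys,xs=np.nonzero(r["region"]); m=((xs.min()+xs.max())/2,(ys.min()+ys.max())/2)
      print(t,round(r["conf"],2),np.round(r["pixel"],1),xs.min(),xs.max(),ys.min(),ys.max(),at_z("wrist",r["pixel"],.027).round(3),at_z("wrist",m,.04).round(3),at_z("wrist",(m[0],ys.max()),0).round(3))
E
```

```text
tin_1 0.96 [283.9 195.3] 275 302 179 210 [ 0.473 -0.276  0.027] [ 0.474 -0.266  0.04 ] [ 0.512 -0.292  0.   ]
tin_1 0.78 [329.6 162. ] 314 346 146 176 [ 0.471 -0.156  0.027] [ 0.467 -0.155  0.04 ] [ 0.503 -0.172  0.   ]
tin_1 0.69 [252.5 218.3] 236 264 202 234 [ 0.474 -0.363  0.027] [ 0.467 -0.364  0.04 ] [ 0.507 -0.399  0.   ]
analytical_balance 0.54 [287.5 193.6] 274 302 180 210 [ 0.484 -0.276  0.027] [ 0.484 -0.275  0.04 ] [ 0.523 -0.302  0.   ]
```

View pics/w2.png

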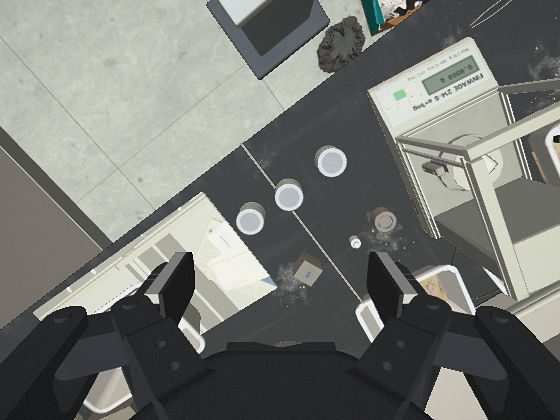

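```bash
python3 - <<'E'
from h import *
g=cv2.medianBlur(cv2.imread("pics/w2.png",0),3)
c=cv2.HoughCircles(g,cv2.HOUGH_GRADIENT,1,20,param1=120,param2=14,minRadius=12,maxRadius=20)[0]
for u in c:
    if 230<u[0]<350 and 140<u[1]<240: print(u,at_z("wrist",u[:2],.054).round(4))
E
```

```text
[249.5 220.5  13.2] [ 0.4778 -0.3738  0.054 ]
[330.5 161.5  15.2] [ 0.4749 -0.161   0.054 ]
[288.5 196.5  14.2] [ 0.4842 -0.274   0.054 ]
```

Request:
{"fn": "move_arm", "kwargs": {
  "series": [
    {"x": 8,"y": 8,"z": -40,"spin": 0},
    {"x": 8,"y": 8,"z": -40,"spin": 0},
    {"x": 8,"y": 8,"z": -40,"spin": 0},
    {"x": 8,"y": 8,"z": -40,"spin": 0},
    {"x": 8,"y": 8,"z": -40,"spin": 0},
    {"x": 8,"y": 8,"z": -40,"spin": 0},
    {"x": 8,"y": 8,"z": -40,"spin": 0},
    {"x": 8,"y": 8,"z": -40,"spin": 0},
    {"x": 7,"y": 9,"z": -40,"spin": 0},
    {"x": 0,"y": 0,"z": 0,"spin": 0}
  ],
  "gripper": 80
}}

```text
t: 6.95
ee_pos: [0.4719, -0.1583, 0.1789]
orientation: [-0.971, -2.97, -0.006]
ft_force: [0.1, 0.6, -1.0]
opening: 0.0796
grasp_force: 0.0
```

```bash
cat > look.py <<'E'
from h import *
import sys
s=st();a=snapshot("wrist");cv2.imwrite("pics/"+sys.argv[1],a[:,:,::-1])
g=cv2.medianBlur(cv2.cvtColor(a,cv2.COLOR_RGB2GRAY),3)
c=cv2.HoughCircles(g,cv2.HOUGH_GRADIENT,1,40,param1=120,param2=16,minRadius=22,maxRadius=80)
for u in ([] if c is None else c[0][:5]): print(u,at_z("wrist",u[:2],.054).round(4))
for r in cut_out("tin_1","wrist"):
    ys,xs=np.nonzero(r["region"]);print(round(r["conf"],2),np.round(r["pixel"]),xs.min(),xs.max(),ys.min(),ys.max(),at_z("wrist",r["pixel"],.045).round(4))
E
python3 look.py w3.png
```

```text
6.95 q [-4.740e-01 -1.860e-01  1.972e+00  1.000e-03  1.372e+00 -1.413e+00] p [ 0.4719 -0.1583  0.1789] tz [-0.015  0.009 -1.   ] ty [ 0.591  0.807 -0.002] F [ 0.12  0.58 -0.96] T [-0.004 -0.006  0.009] op 0.0796 g 0.0
[283.5 206.5  34.3] [ 0.4777 -0.1607  0.054 ]
[529.5 194.5  79.4] [0.5939 0.0161 0.054 ]
[455.5  75.5  77.2] [0.4706 0.0084 0.054 ]
[105.5 240.5  67.3] [ 0.4087 -0.3092  0.054 ]
[190.5 280.5  31.6] [ 0.4849 -0.2742  0.054 ]
0.95 [282. 206.] 249 317 165 240 [ 0.4807 -0.1649  0.045 ]
0.95 [120. 293.] 96 145 279 310 [ 0.4586 -0.3484  0.045 ]
0.88 [206. 263.] 167 231 233 310 [ 0.4844 -0.2576  0.045 ]
```

View pics/w3.png

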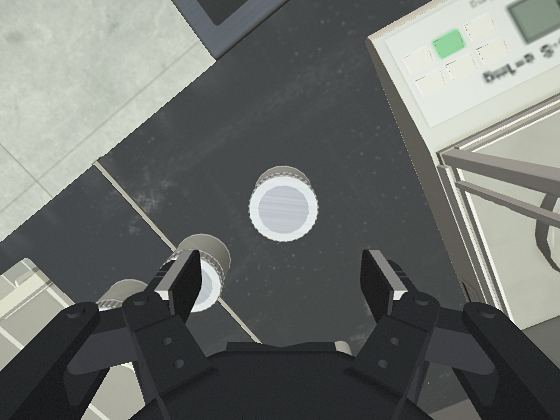

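Request:
{"fn": "move_arm", "kwargs": {
  "series": [
    {"x": 5,"y": -2,"z": -35,"spin": 0},
    {"x": 0,"y": 0,"z": -40,"spin": 0},
    {"x": 0,"y": 0,"z": -40,"spin": 0},
    {"x": 0,"y": 0,"z": -26,"spin": 0},
    {"x": 0,"y": 0,"z": 0,"spin": 0}
  ]
}}

```text
t: 7.55
ee_pos: [0.4775, -0.1621, 0.0397]
orientation: [-0.976, -2.973, -0.004]
ft_force: [-0.9, 1.2, -0.2]
opening: 0.0798
grasp_force: 0.0
```

Request:
{"fn": "move_arm", "kwargs": {
  "series": [
    {"x": 0,"y": 0,"z": 0,"spin": 0},
    {"x": 0,"y": 0,"z": 0,"spin": 0},
    {"x": 0,"y": 0,"z": 0,"spin": 0},
    {"x": 0,"y": 0,"z": 0,"spin": 0},
    {"x": 0,"y": 0,"z": 0,"spin": 0}
  ],
  "gripper": 50,
  "force": 70
}}

```text
t: 8.05
ee_pos: [0.4807, -0.1631, 0.0442]
orientation: [-0.978, -2.982, -0.002]
ft_force: [0.1, -1.1, 6.3]
opening: 0.0587
grasp_force: 75.5
```

```bash
python3 -c "
from h import *
st()"
```

```text
8.05 q [-4.740e-01  1.300e-02  2.036e+00  1.000e-03  1.096e+00 -1.412e+00] p [ 0.4807 -0.1631  0.0442] tz [-0.003  0.002 -1.   ] ty [0.592 0.806 0.   ] F [ 0.11 -1.06  6.33] T [ 0.097  0.071 -0.053] op 0.0587 g 75.5
```

```bash
cat > cyc.py <<'E'
from pl import *
q=np.array([-.474,.013,2.036,.001,1.096,-1.412])
q=run(q,[(0,0,20),(0,0,30)]+[(-12,-1,48)]*8)
q=run(q,[(-6,0,48)]*8)
print("push");q=run(q,[(0,0,50)]*11,2)
S=-.149
print("spin");q=run(q,[(0,0,-45,S)]*6+[(0,0,-10,S)]*9+[(0,0,45,S)]*6,3)
q=run(q,[(0,0,45)]*3)
print("push2");q=run(q,[(0,0,50)]*20,2)
print("spin back");q=run(q,[(0,0,-45,-S)]*6+[(0,0,-10,-S)]*9+[(0,0,45,-S)]*6,3)
q=run(q,[(0,0,45)]*3)
print("push");q=run(q,[(0,0,50)]*10,1)
E
python3 cyc.py
```

```text
q [-0.595 -0.464  1.695  0.     1.915 -1.533] x [ 0.385 -0.171  0.478] tz [-0.003  0.002 -1.   ] th 0.2 az-q1 3.01
q [-0.667 -0.104  0.69   0.     2.559 -1.605] x [ 0.337 -0.171  0.862] tz [-0.003  0.002 -1.   ] th 0.2 az-q1 3.08
push
q [-6.670e-01 -1.000e-03  4.640e-01  0.000e+00  2.620e+00 -1.604e+00] x [ 0.338 -0.171  0.912] tz [ 0.046 -0.036 -0.998] th 3.4 az-q1 0.0
q [-6.690e-01  4.400e-02  3.380e-01  2.000e-03  2.620e+00 -1.605e+00] x [ 0.335 -0.17   0.941] tz [ 0.11  -0.086 -0.99 ] th 8.0 az-q1 0.01
q [-0.674  0.083  0.222  0.006  2.62  -1.606] x [ 0.33  -0.168  0.966] tz [ 0.17  -0.132 -0.977] th 12.4 az-q1 0.01
q [-0.683  0.115  0.118  0.016  2.62  -1.606] x [ 0.323 -0.164  0.988] tz [ 0.226 -0.174 -0.959] th 16.5 az-q1 0.03
q [-0.704  0.118  0.06   0.039  2.62  -1.605] x [ 0.308 -0.157  1.004] tz [ 0.269 -0.203 -0.941] th 19.7 az-q1 0.06
q [-0.721  0.101  0.06   0.057  2.615 -1.605] x [ 0.298 -0.153  1.01 ] tz [ 0.287 -0.214 -0.934] th 20.9 az-q1 0.08
spin
q [-0.596 -0.256  0.719 -0.176  2.329 -1.335] x [ 0.3   -0.153  0.914] tz [ 0.204 -0.291 -0.935] th 20.8 az-q1 -0.36
q 
[... 3905 characters left out ...]
2.53
q [-1.953  0.062  0.06   2.491  2.368  0.12 ] x [ 0.157 -0.097  1.092] tz [ 0.631  0.435 -0.642] th 50.0 az-q1 2.56
q [-1.988  0.055  0.06   2.528  2.338  0.127] x [ 0.157 -0.089  1.099] tz [ 0.648  0.439 -0.622] th 51.5 az-q1 2.58
q [-2.023  0.047  0.06   2.565  2.307  0.134] x [ 0.158 -0.081  1.106] tz [ 0.664  0.444 -0.601] th 53.0 az-q1 2.61
q [-2.058  0.04   0.06   2.601  2.276  0.14 ] x [ 0.158 -0.073  1.112] tz [ 0.681  0.448 -0.579] th 54.6 az-q1 2.64
q [-2.094  0.034  0.06   2.638  2.244  0.145] x [ 0.159 -0.065  1.119] tz [ 0.697  0.453 -0.556] th 56.2 az-q1 2.67
q [-2.094  0.034  0.06   2.638  2.244  0.145] x [ 0.159 -0.065  1.119] tz [ 0.697  0.453 -0.556] th 56.2 az-q1 2.67
```

Request:
{"fn": "move_arm", "kwargs": {
  "series": [
    {"x": 0,"y": 0,"z": 20,"spin": 0},
    {"x": 0,"y": 0,"z": 30,"spin": 0},
    {"x": -12,"y": -1,"z": 48,"spin": 0},
    {"x": -12,"y": -1,"z": 48,"spin": 0},
    {"x": -12,"y": -1,"z": 48,"spin": 0},
    {"x": -12,"y": -1,"z": 48,"spin": 0},
    {"x": -12,"y": -1,"z": 48,"spin": 0},
    {"x": -12,"y": -1,"z": 48,"spin": 0},
    {"x": -12,"y": -1,"z": 48,"spin": 0},
    {"x": -12,"y": -1,"z": 48,"spin": 0}
  ]
}}

```text
t: 9.05
ee_pos: [0.3796, -0.1685, 0.477]
orientation: [-0.976, -2.977, -0.003]
ft_force: [1.3, -1.1, -5.2]
opening: 0.0586
grasp_force: 77.1
```

```bash
python3 -c "
from h import *
st()"
```

```text
9.05 q [-5.970e-01 -4.770e-01  1.705e+00 -1.000e-03  1.922e+00 -1.534e+00] p [ 0.3796 -0.1685  0.477 ] tz [-0.008  0.004 -1.   ] ty [ 0.592  0.806 -0.001] F [ 1.27 -1.06 -5.2 ] T [-0.032 -0.078  0.071] op 0.0586 g 77.1
```

```bash
cat > cyc.py <<'E'
from pl import *
import sys
q0=np.array([-.597,-.477,1.705,-.001,1.922,-1.534])
for X in (.30,.27,.24):
    print("====",X);q=q0.copy()
    x=fk(q,PAR)[0];n=8;q=run(q,[((X-x[0])*1000/n,(X*-.5-x[1])*1000/n,46)]*n)
    print("push");q=run(q,[(0,0,50)]*11,2)
    q=run(q,[(5,-2.5,-50,0)]*2)
    t=tilt(q);spin=-np.pi
    rows=21
    print("spin");q=run(q,[(0,0,-42,spin/21)]*6+[(0,0,0,spin/21)]*15,7)
    q=run(q,[(0,0,45)]*4)
    print("push2");q=run(q,[(0,0,50)]*22,2)
E
python3 cyc.py
```

```text
==== 0.3
q [-0.686 -0.227  0.833 -0.003  2.544 -1.625] x [ 0.3   -0.15   0.845] tz [-0.007  0.004 -1.   ] th 0.5 az-q1 3.34
push
q [-0.682 -0.102  0.578 -0.006  2.62  -1.624] x [ 0.304 -0.152  0.905] tz [ 0.033 -0.031 -0.999] th 2.6 az-q1 -0.06
q [-0.679 -0.041  0.434 -0.009  2.62  -1.623] x [ 0.307 -0.154  0.937] tz [ 0.097 -0.084 -0.992] th 7.4 az-q1 -0.03
q [-0.679  0.013  0.3   -0.01   2.62  -1.625] x [ 0.307 -0.154  0.965] tz [ 0.158 -0.134 -0.978] th 12.0 az-q1 -0.02
q [-0.684  0.059  0.178 -0.007  2.62  -1.627] x [ 0.304 -0.153  0.988] tz [ 0.215 -0.18  -0.96 ] th 16.3 az-q1 -0.01
q [-0.694  0.096  0.073  0.003  2.62  -1.629] x [ 0.297 -0.15   1.008] tz [ 0.267 -0.22  -0.938] th 20.2 az-q1 0.0
q [-0.711  0.087  0.06   0.021  2.62  -1.629] x [ 0.287 -0.146  1.014] tz [ 0.284 -0.231 -0.931] th 21.4 az-q1 0.03
q [-0.704 -0.156  0.5    0.013  2.423 -1.631] x [ 0.294 -0.15   0.963] tz [ 0.284 -0.23  -0.931] th 21.4 az-q1 0.02
spin
q [-0.423 -0.514  1.348 -0.438  2.159 -0.587] x [ 0.294 -0.15   0.711] tz [-0.057 -0.361 -0.931] th 21.4 az-q1 -1.31
q [-0.484 -0.34   1.232 -0.447  2.45
[... 7022 characters left out ...]
1 0.06
q [-0.711  0.114  0.071  0.047  2.62   1.537] x [ 0.308 -0.159  1.002] tz [ 0.265 -0.197 -0.944] th 19.3 az-q1 0.07
q [-0.745  0.088  0.06   0.086  2.615  1.54 ] x [ 0.289 -0.151  1.014] tz [ 0.3   -0.218 -0.929] th 21.7 az-q1 0.12
q [-0.787  0.058  0.06   0.133  2.601  1.543] x [ 0.272 -0.143  1.025] tz [ 0.335 -0.239 -0.912] th 24.3 az-q1 0.17
q [-0.839  0.03   0.06   0.192  2.585  1.55 ] x [ 0.257 -0.137  1.035] tz [ 0.37  -0.261 -0.892] th 26.9 az-q1 0.23
q [-0.905  0.003  0.06   0.267  2.565  1.558] x [ 0.244 -0.131  1.044] tz [ 0.405 -0.282 -0.87 ] th 29.6 az-q1 0.3
q [-0.905  0.003  0.06   0.267  2.565  1.558] x [ 0.244 -0.131  1.044] tz [ 0.405 -0.282 -0.87 ] th 29.6 az-q1 0.3
```

Request:
{"fn": "move_arm", "kwargs": {
  "series": [
    {"x": -17,"y": 6,"z": 46,"spin": 0},
    {"x": -17,"y": 6,"z": 46,"spin": 0},
    {"x": -17,"y": 6,"z": 46,"spin": 0},
    {"x": -17,"y": 6,"z": 46,"spin": 0},
    {"x": -17,"y": 6,"z": 46,"spin": 0},
    {"x": -17,"y": 6,"z": 46,"spin": 0},
    {"x": -17,"y": 6,"z": 46,"spin": 0},
    {"x": -17,"y": 6,"z": 46,"spin": 0},
    {"x": 0,"y": 0,"z": 50,"spin": 0},
    {"x": 0,"y": 0,"z": 50,"spin": 0}
  ]
}}

```text
t: 10.05
ee_pos: [0.2526, -0.124, 0.8999]
orientation: [0.965, 2.937, -0.041]
ft_force: [-0.2, 0.4, -4.1]
opening: 0.0586
grasp_force: 77.6
```

Request:
{"fn": "move_arm", "kwargs": {
  "series": [
    {"x": 0,"y": 0,"z": 50,"spin": 0},
    {"x": 0,"y": 0,"z": 50,"spin": 0},
    {"x": 0,"y": 0,"z": 50,"spin": 0},
    {"x": 0,"y": 0,"z": 50,"spin": 0},
    {"x": 0,"y": 0,"z": 50,"spin": 0},
    {"x": 0,"y": 0,"z": 50,"spin": 0},
    {"x": 0,"y": 0,"z": 50,"spin": 0},
    {"x": 0,"y": 0,"z": 50,"spin": 0},
    {"x": 0,"y": 0,"z": 50,"spin": 0},
    {"x": 0,"y": 0,"z": 50,"spin": 0}
  ]
}}

```text
t: 11.05
ee_pos: [0.2677, -0.1339, 1.0223]
orientation: [0.862, 2.634, -0.232]
ft_force: [-0.2, 0.2, -4.0]
opening: 0.0584
grasp_force: 77.6
```

```bash
cat > meas.py <<'E'
from h import *
from scipy.spatial.transform import Rotation as R
import sys
n=int(sys.argv[1]);s=st();F=[];T=[]
for i in range(n):
    if i: snapshot("wrist")
    s=state();r=R.from_rotvec(s["orientation"]).inv();F.append(r.apply(s["ft_force"]));T.append(r.apply(s["wrist_torque"]))
F=np.array(F);T=np.array(T);print("tool F",F.mean(0).round(2),"T",T.mean(0).round(4),"sd",T.std(0).round(3),"tilt",np.degrees(np.arccos(-R.from_rotvec(s["orientation"]).as_matrix()[2,2])).round(1))
E
python3 meas.py 5
```

```text
11.05 q [-0.698  0.052  0.073 -0.037  2.62  -1.672] p [ 0.2677 -0.1339  1.0223] tz [ 0.284 -0.262 -0.922] ty [ 0.598  0.801 -0.044] F [-0.22  0.18 -3.96] T [0.272 0.301 0.052] op 0.0584 g 77.6
tool F [1.6  0.45 3.38] T [-0.0691  0.4489 -0.0067] sd [0.028 0.054 0.037] tilt 22.6
```

Request:
{"fn": "move_arm", "kwargs": {
  "series": [
    {"x": 5,"y": -2,"z": -50,"spin": 0},
    {"x": 5,"y": -2,"z": -50,"spin": 0},
    {"x": 0,"y": 0,"z": -42,"spin": -0.149},
    {"x": 0,"y": 0,"z": -42,"spin": -0.149},
    {"x": 0,"y": 0,"z": -42,"spin": -0.149},
    {"x": 0,"y": 0,"z": -42,"spin": -0.149},
    {"x": 0,"y": 0,"z": -42,"spin": -0.149},
    {"x": 0,"y": 0,"z": -42,"spin": -0.149},
    {"x": 0,"y": 0,"z": 0,"spin": -0.149},
    {"x": 0,"y": 0,"z": 0,"spin": -0.149}
  ]
}}

```text
t: 12.25
ee_pos: [0.2775, -0.139, 0.7114]
orientation: [2.301, 1.775, -0.498]
ft_force: [0.3, -0.6, -3.0]
opening: 0.0588
grasp_force: 77.8
```

Request:
{"fn": "move_arm", "kwargs": {
  "series": [
    {"x": 0,"y": 0,"z": 0,"spin": -0.149},
    {"x": 0,"y": 0,"z": 0,"spin": -0.149},
    {"x": 0,"y": 0,"z": 0,"spin": -0.149},
    {"x": 0,"y": 0,"z": 0,"spin": -0.149},
    {"x": 0,"y": 0,"z": 0,"spin": -0.149},
    {"x": 0,"y": 0,"z": 0,"spin": -0.149},
    {"x": 0,"y": 0,"z": 0,"spin": -0.149},
    {"x": 0,"y": 0,"z": 0,"spin": -0.149},
    {"x": 0,"y": 0,"z": 0,"spin": -0.149},
    {"x": 0,"y": 0,"z": 0,"spin": -0.149}
  ]
}}

```text
t: 13.25
ee_pos: [0.2776, -0.1396, 0.7146]
orientation: [-2.994, 0.268, 0.585]
ft_force: [0.5, 0.1, -4.8]
opening: 0.0584
grasp_force: 77.9
```

```bash
python3 meas.py 1; python3 - <<'E'
from h import *
from pl import *
q=state()["joint_positions"]; rep(q)
for rows in ([(0,0,0,-.149)]*3+[(0,0,45)]*4+[(0,0,50)]*5,[(0,0,0,-.149)]*3+[(-8,4,48)]*9):
    run(q,rows,3)
E
```

```text
13.25 q [-0.608 -0.323  1.217 -0.236  2.611  0.959] p [ 0.2776 -0.1396  0.7146] tz [-0.366  0.111 -0.924] ty [-0.186 -0.982 -0.044] F [ 0.51  0.14 -4.78] T [-0.139 -0.448  0.015] op 0.0584 g 77.9
tool F [ 2.26 -0.02  4.25] T [-0.0625  0.4653 -0.0129] sd [0. 0. 0.] tilt 22.5
q [-0.608 -0.323  1.217 -0.236  2.611  0.959] x [ 0.277 -0.139  0.714] tz [-0.366  0.111 -0.924] th 22.5 az-q1 3.46
q [-0.715 -0.334  1.237  0.016  2.62   1.493] x [ 0.279 -0.141  0.707] tz [-0.276  0.25  -0.928] th 21.9 az-q1 3.12
q [-0.699 -0.252  1.04   0.023  2.62   1.515] x [ 0.299 -0.15   0.767] tz [-0.194  0.178 -0.965] th 15.3 az-q1 3.1
q [-0.685 -0.166  0.829  0.029  2.62   1.536] x [ 0.315 -0.157  0.828] tz [-0.1   0.1  -0.99] th 8.1 az-q1 3.04
q [-0.676 -0.08   0.613  0.035  2.62   1.553] x [ 0.326 -0.16   0.884] tz [ 0.002  0.021 -1.   ] th 1.2 az-q1 2.16
q [-0.676 -0.08   0.613  0.035  2.62   1.553] x [ 0.326 -0.16   0.884] tz [ 0.002  0.021 -1.   ] th 1.2 az-q1 2.16
q [-0.715 -0.334  1.237  0.016  2.62   1.493] x [ 0.279 -0.141  0.707] tz [-0.276  0.25  -0.928] th 21.9 az-q1 3.12
q [-0.713 -0.301  1.075  0.01   2.62   1.491] x [ 0.279 -0.142  0.767] tz [-0.186  0.167 -0.968] th 14.5 az-q1 3.12
q [-0.713 -0.259  0.903  0.003  2.62   1.485] x [ 0.277 -0.141  0.827] tz [-0.092  0.081 -0.992] th 7.1 az-q1 3.13
q [-0.716 -0.21   0.726 -0.007  2.62   1.473] x [ 0.271 -0.139  0.883] tz [ 0.002 -0.006 -1.   ] th 0.4 az-q1 -0.56
q [-0.716 -0.21   0.726 -0.007  2.62   1.473] x [ 0.271 -0.139  0.883] tz [ 0.002 -0.006 -1.   ] th 0.4 az-q1 -0.56
```

Request:
{"fn": "move_arm", "kwargs": {
  "series": [
    {"x": 0,"y": 0,"z": 0,"spin": -0.149},
    {"x": 0,"y": 0,"z": 0,"spin": -0.149},
    {"x": 0,"y": 0,"z": 0,"spin": -0.149},
    {"x": -8,"y": 4,"z": 48,"spin": 0},
    {"x": -8,"y": 4,"z": 48,"spin": 0},
    {"x": -8,"y": 4,"z": 48,"spin": 0},
    {"x": -8,"y": 4,"z": 48,"spin": 0},
    {"x": -8,"y": 4,"z": 48,"spin": 0},
    {"x": -8,"y": 4,"z": 48,"spin": 0},
    {"x": -8,"y": 4,"z": 48,"spin": 0}
  ]
}}

```text
t: 14.25
ee_pos: [0.2782, -0.1429, 0.8334]
orientation: [-2.95, 0.943, 0.158]
ft_force: [0.4, -1.0, -4.3]
opening: 0.0583
grasp_force: 77.9
```

Request:
{"fn": "move_arm", "kwargs": {
  "series": [
    {"x": -8,"y": 4,"z": 48,"spin": 0},
    {"x": -8,"y": 4,"z": 48,"spin": 0},
    {"x": 0,"y": 0,"z": 0,"spin": 0}
  ]
}}

```text
t: 14.55
ee_pos: [0.2732, -0.1405, 0.8691]
orientation: [-2.987, 0.954, 0.045]
ft_force: [-0.4, -0.1, -3.5]
opening: 0.0585
grasp_force: 77.9
```

```bash
python3 meas.py 4
```

```text
14.55 q [-0.714 -0.224  0.775 -0.012  2.62   1.465] p [ 0.2732 -0.1405  0.8691] tz [-0.025  0.014 -1.   ] ty [-0.58  -0.815  0.003] F [-0.41 -0.12 -3.5 ] T [-0.013 -0.018 -0.023] op 0.0585 g 77.9
tool F [0.29 0.15 3.9 ] T [-0.007   0.0348 -0.0147] sd [0.033 0.022 0.026] tilt 2.1
```

Request:
{"fn": "move_arm", "kwargs": {
  "series": [
    {"x": 0,"y": 0,"z": 50,"spin": 0},
    {"x": 0,"y": 0,"z": 50,"spin": 0},
    {"x": 0,"y": 0,"z": 50,"spin": 0},
    {"x": 0,"y": 0,"z": 50,"spin": 0},
    {"x": 0,"y": 0,"z": 50,"spin": 0},
    {"x": 0,"y": 0,"z": 50,"spin": 0},
    {"x": 0,"y": 0,"z": 50,"spin": 0},
    {"x": 0,"y": 0,"z": 50,"spin": 0},
    {"x": 0,"y": 0,"z": 50,"spin": 0},
    {"x": 0,"y": 0,"z": 50,"spin": 0}
  ]
}}

```text
t: 15.7
ee_pos: [0.2886, -0.1524, 1.0009]
orientation: [2.832, -0.902, 0.435]
ft_force: [-0.2, 0.8, -4.5]
opening: 0.0585
grasp_force: 78.0
```

```bash
python3 meas.py 5
```

```text
15.7 q [-0.703  0.055  0.146 -0.031  2.62   1.455] p [ 0.2886 -0.1524  1.0009] tz [ 0.231 -0.216 -0.949] ty [-0.584 -0.811  0.043] F [-0.18  0.79 -4.47] T [0.242 0.26  0.002] op 0.0585 g 78.0
tool F [-1.27 -0.43  3.55] T [ 0.0496 -0.4101 -0.0071] sd [0.016 0.058 0.023] tilt 18.4
```

Request:
{"fn": "move_arm", "kwargs": {
  "series": [
    {"x": -15,"y": 7,"z": 47,"spin": 0},
    {"x": -15,"y": 7,"z": 47,"spin": 0},
    {"x": -15,"y": 7,"z": 47,"spin": 0}
  ]
}}

```text
t: 16.2
ee_pos: [0.2381, -0.1275, 1.0281]
orientation: [2.774, -0.884, 0.556]
ft_force: [-1.1, 0.1, -3.1]
opening: 0.0584
grasp_force: 78.0
```

```bash
python3 meas.py 4; python3 - <<'E'
from h import *
from pl import *
q=state()["joint_positions"]; rep(q)
for S in (.149,):
    p=run(q,[(3,0,-50)]*2+[(0,0,-42,S)]*6+[(0,0,0,S)]*15,23)
    p=run(p,[(-8,4,48)]*10,1)
E
```

```text
16.2 q [-0.782 -0.008  0.113  0.026  2.62   1.43 ] p [ 0.2381 -0.1275  1.0281] tz [ 0.296 -0.276 -0.915] ty [-0.587 -0.808  0.054] F [-1.14  0.14 -3.07] T [ 0.351  0.392 -0.001] op 0.0584 g 78.0
tool F [-3.15 -0.44  2.16] T [ 0.0817 -0.5642  0.0157] sd [0.018 0.078 0.019] tilt 24.2
q [-0.782 -0.011  0.11   0.025  2.62   1.431] x [ 0.235 -0.124  1.028] tz [ 0.299 -0.28  -0.912] th 24.2 az-q1 0.03
q [-0.738 -0.404  1.309  0.053  2.62  -1.634] x [ 0.258 -0.125  0.695] tz [-0.259  0.271 -0.927] th 22.0 az-q1 3.07
q [-0.738 -0.404  1.309  0.053  2.62  -1.634] x [ 0.258 -0.125  0.695] tz [-0.259  0.271 -0.927] th 22.0 az-q1 3.07
q [-0.733 -0.389  1.251  0.056  2.62  -1.624] x [ 0.261 -0.125  0.717] tz [-0.23   0.245 -0.942] th 19.6 az-q1 3.06
q [-0.727 -0.373  1.193  0.06   2.62  -1.615] x [ 0.264 -0.125  0.738] tz [-0.2    0.218 -0.955] th 17.2 az-q1 3.04
q [-0.722 -0.356  1.133  0.064  2.62  -1.605] x [ 0.266 -0.124  0.759] tz [-0.169  0.191 -0.967] th 14.8 az-q1 3.02
q [-0.716 -0.339  1.073  0.067  2.62  -1.595] x [ 0.268 -0.123  0.78 ] tz [-0.138  0.164 -0.977] th 12.4 az-q1 2.98
q [-0.71  -0.32   1.011  0.071  2.62  -1.584] x [ 0.27  -0.122  0.8  ] tz [-0.106  0.137 -0.985] th 10.0 az-q1 2.94
q [-0.704 -0.301  0.95   0.074  2.62  -1.574] x [ 0.271 -0.12   0.821] tz [-0.073  0.11  -0.991] th 7.6 az-q1 2.86
q [-0.698 -0.282  0.887  0.077  2.62  -1.563] x [ 0.272 -0.118  0.841] tz [-0.04   0.084 -0.996] th 5.3 az-q1 2.71
q [-0.692 -0.262  0.824  0.08   2.62  -1.553] x [ 0.273 -0.116  0.86 ] tz [-0.007  0.058 -0.998] th 3.3 az-q1 2.38
q [-0.686 -0.242  0.761  0.083  2.62  -1.543] x [ 0.273 -0.113  0.879] tz [ 0.027  0.032 -0.999] th 2.4 az-q1 1.55
q [-0.68  -0.221  0.697  0.086  2.62  -1.533] x [ 0.272 -0.111  0.897] tz [ 0.061  0.006 -0.998] th 3.5 az-q1 0.78
q [-0.68  -0.221  0.697  0.086  2.62  -1.533] x [ 0.272 -0.111  0.897] tz [ 0.061  0.006 -0.998] th 3.5 az-q1 0.78
```

Request:
{"fn": "move_arm", "kwargs": {
  "series": [
    {"x": 10,"y": -5,"z": -48,"spin": 0},
    {"x": 10,"y": -5,"z": -48,"spin": 0},
    {"x": 0,"y": 0,"z": -46,"spin": 0.149},
    {"x": 0,"y": 0,"z": -46,"spin": 0.149},
    {"x": 0,"y": 0,"z": -46,"spin": 0.149},
    {"x": 0,"y": 0,"z": -46,"spin": 0.149},
    {"x": 0,"y": 0,"z": -46,"spin": 0.149},
    {"x": 0,"y": 0,"z": -46,"spin": 0.149},
    {"x": 0,"y": 0,"z": 0,"spin": 0.149},
    {"x": 0,"y": 0,"z": 0,"spin": 0.149}
  ]
}}

```text
t: 17.35
ee_pos: [0.2546, -0.1376, 0.691]
orientation: [-2.886, -0.848, -0.619]
ft_force: [-0.6, 0.4, -2.8]
opening: 0.0587
grasp_force: 78.3
```

Request:
{"fn": "move_arm", "kwargs": {
  "series": [
    {"x": 0,"y": 0,"z": 0,"spin": 0.149},
    {"x": 0,"y": 0,"z": 0,"spin": 0.149},
    {"x": 0,"y": 0,"z": 0,"spin": 0.149},
    {"x": 0,"y": 0,"z": 0,"spin": 0.149},
    {"x": 0,"y": 0,"z": 0,"spin": 0.149},
    {"x": 0,"y": 0,"z": 0,"spin": 0.149},
    {"x": 0,"y": 0,"z": 0,"spin": 0.149},
    {"x": 0,"y": 0,"z": 0,"spin": 0.149},
    {"x": 0,"y": 0,"z": 0,"spin": 0.149},
    {"x": 0,"y": 0,"z": 0,"spin": 0.149}
  ]
}}

```text
t: 18.35
ee_pos: [0.2553, -0.1375, 0.6941]
orientation: [-1.434, -2.399, -0.364]
ft_force: [-0.8, -0.9, -4.6]
opening: 0.0586
grasp_force: 78.3
```

```bash
python3 meas.py 1; python3 - <<'E'
from h import *
from pl import *
q=state()["joint_positions"]; rep(q)
for e in (0,.07):
    p=run(q,[(0,0,25,.149+e/3)]*3+[(-8,4,48)]*11,14)
E
```

```text
18.35 q [-0.875 -0.42   1.328  0.263  2.611 -1.166] p [ 0.2553 -0.1375  0.6941] tz [-0.142  0.375 -0.916] ty [0.885 0.463 0.053] F [-0.76 -0.89 -4.55] T [-0.445 -0.137  0.003] op 0.0586 g 78.3
tool F [-2.19 -1.32  3.94] T [ 0.0885 -0.4573  0.0091] sd [0. 0. 0.] tilt 23.7
q [-0.875 -0.42   1.328  0.263  2.611 -1.166] x [ 0.255 -0.137  0.694] tz [-0.142  0.375 -0.916] th 23.7 az-q1 2.81
q [-0.717 -0.161  0.556  0.049  2.62  -1.605] x [ 0.268 -0.127  0.932] tz [ 0.111 -0.065 -0.992] th 7.4 az-q1 0.19
q [-0.717 -0.161  0.556  0.049  2.62  -1.605] x [ 0.268 -0.127  0.932] tz [ 0.111 -0.065 -0.992] th 7.4 az-q1 0.19
q [-0.754 -0.165  0.559 -0.067  2.62  -1.828] x [ 0.252 -0.146  0.932] tz [ 0.069 -0.111 -0.991] th 7.5 az-q1 -0.26
q [-0.754 -0.165  0.559 -0.067  2.62  -1.828] x [ 0.252 -0.146  0.932] tz [ 0.069 -0.111 -0.991] th 7.5 az-q1 -0.26
```

Request:
{"fn": "move_arm", "kwargs": {
  "series": [
    {"x": 0,"y": 0,"z": 0,"spin": 0.149},
    {"x": 0,"y": 0,"z": 0,"spin": 0.149},
    {"x": 0,"y": 0,"z": 0,"spin": 0.149},
    {"x": -8,"y": 4,"z": 48,"spin": 0.03},
    {"x": -8,"y": 4,"z": 48,"spin": 0},
    {"x": -8,"y": 4,"z": 48,"spin": 0},
    {"x": -8,"y": 4,"z": 48,"spin": 0},
    {"x": -8,"y": 4,"z": 48,"spin": 0},
    {"x": -8,"y": 4,"z": 48,"spin": 0},
    {"x": -8,"y": 4,"z": 48,"spin": 0}
  ]
}}

```text
t: 19.35
ee_pos: [0.2604, -0.1507, 0.8187]
orientation: [-0.894, -2.876, -0.062]
ft_force: [-0.4, -0.1, -4.6]
opening: 0.0584
grasp_force: 78.3
```

```bash
python3 meas.py 2; python3 - <<'E'
from h import *
from pl import *
q=state()["joint_positions"]; rep(q)
p=run(q,[(-8,4,48)]*4,1)
E
```

```text
19.35 q [-0.757 -0.29   0.947 -0.039  2.618 -1.758] p [ 0.2604 -0.1507  0.8187] tz [-0.11   0.078 -0.991] ty [0.567 0.824 0.001] F [-0.4  -0.11 -4.61] T [-0.155 -0.139  0.   ] op 0.0584 g 78.3
tool F [ 0.98 -0.09  4.11] T [ 0.0125 -0.0164 -0.0008] sd [0.036 0.186 0.007] tilt 7.4
q [-0.757 -0.29   0.941 -0.039  2.618 -1.758] x [ 0.258 -0.149  0.821] tz [-0.106  0.073 -0.992] th 7.4 az-q1 3.29
q [-0.761 -0.272  0.879 -0.047  2.62  -1.769] x [ 0.256 -0.15   0.841] tz [-0.078  0.042 -0.996] th 5.1 az-q1 3.41
q [-0.766 -0.254  0.818 -0.054  2.62  -1.781] x [ 0.254 -0.151  0.86 ] tz [-0.049  0.01  -0.999] th 2.9 az-q1 3.7
q [-0.771 -0.236  0.756 -0.062  2.62  -1.794] x [ 0.251 -0.152  0.879] tz [-0.021 -0.022 -1.   ] th 1.8 az-q1 -1.57
q [-0.776 -0.217  0.695 -0.069  2.62  -1.808] x [ 0.248 -0.152  0.897] tz [ 0.006 -0.055 -0.998] th 3.1 az-q1 -0.68
q [-0.776 -0.217  0.695 -0.069  2.62  -1.808] x [ 0.248 -0.152  0.897] tz [ 0.006 -0.055 -0.998] th 3.1 az-q1 -0.68
```

```bash
python3 - <<'E'
from h import *
from pl import *
q=state()["joint_positions"]
for s1 in(-.149,):
  for s2 in(0,-.08,-.149):
    print(s1,s2);p=run(q,[(-2,1,48,s1),(-2,1,48,s2),(-2,1,45)])
E
```

```text
-0.149 0
q [-0.762 -0.2    0.729 -0.013  2.62  -1.593] x [ 0.269 -0.157  0.879] tz [-0.01   0.001 -1.   ] th 0.6 az-q1 3.84
-0.149 -0.08
q [-7.660e-01 -2.010e-01  7.300e-01  2.000e-03  2.620e+00 -1.504e+00] x [ 0.27  -0.156  0.879] tz [-0.005  0.006 -1.   ] th 0.4 az-q1 2.98
-0.149 -0.149
q [-0.77  -0.201  0.73   0.015  2.62  -1.427] x [ 0.27  -0.156  0.879] tz [ 0.    0.01 -1.  ] th 0.6 az-q1 2.32
```

Request:
{"fn": "move_arm", "kwargs": {
  "series": [
    {"x": -2,"y": 1,"z": 48,"spin": -0.149},
    {"x": -2,"y": 1,"z": 48,"spin": 0},
    {"x": -2,"y": 1,"z": 48,"spin": 0},
    {"x": 0,"y": 0,"z": -20,"spin": 0},
    {"x": 0,"y": 0,"z": 0,"spin": 0}
  ]
}}

```text
t: 19.9
ee_pos: [0.273, -0.1591, 0.8503]
orientation: [-1.142, -2.897, -0.01]
ft_force: [0.6, -0.5, -4.3]
opening: 0.0585
grasp_force: 78.4
```

```bash
python3 meas.py 4
```

```text
19.9 q [-0.761 -0.248  0.839 -0.008  2.579 -1.588] p [ 0.273  -0.1591  0.8503] tz [-0.023  0.016 -1.   ] ty [ 0.682  0.731 -0.004] F [ 0.56 -0.51 -4.27] T [-0.079 -0.082 -0.045] op 0.0585 g 78.4
tool F [-0.27 -0.15  4.26] T [-0.0121 -0.0647 -0.0004] sd [0.009 0.035 0.027] tilt 1.5
```

Request:
{"fn": "move_arm", "kwargs": {
  "series": [
    {"x": 12,"y": 0,"z": -48,"spin": 0},
    {"x": 12,"y": 0,"z": -48,"spin": 0},
    {"x": 12,"y": 0,"z": -48,"spin": 0},
    {"x": 12,"y": 0,"z": -48,"spin": 0},
    {"x": 12,"y": 0,"z": -48,"spin": 0},
    {"x": 12,"y": 0,"z": -48,"spin": 0},
    {"x": 12,"y": 0,"z": -48,"spin": 0},
    {"x": 12,"y": 0,"z": -48,"spin": 0},
    {"x": 12,"y": 0,"z": -48,"spin": 0},
    {"x": 12,"y": 0,"z": -48,"spin": 0}
  ]
}}

```text
t: 21.05
ee_pos: [0.3922, -0.158, 0.3698]
orientation: [-1.143, -2.899, -0.008]
ft_force: [0.6, -0.5, -3.9]
opening: 0.0586
grasp_force: 78.5
```

Request:
{"fn": "move_arm", "kwargs": {
  "series": [
    {"x": 14,"y": -1,"z": -46,"spin": 0},
    {"x": 14,"y": -1,"z": -46,"spin": 0},
    {"x": 14,"y": 0,"z": -46,"spin": 0},
    {"x": 14,"y": 0,"z": -46,"spin": 0},
    {"x": 14,"y": 0,"z": -46,"spin": 0},
    {"x": 14,"y": 0,"z": -36,"spin": 0},
    {"x": 0,"y": 0,"z": 0,"spin": 0}
  ]
}}

```text
t: 21.75
ee_pos: [0.4725, -0.158, 0.099]
orientation: [-1.137, -2.887, -0.01]
ft_force: [-0.8, -0.1, -4.7]
opening: 0.0585
grasp_force: 78.6
```

```bash
python3 meas.py 3
```

```text
21.75 q [-0.474 -0.074  2.015  0.003  1.239 -1.295] p [ 0.4725 -0.158   0.099 ] tz [-0.033  0.02  -0.999] ty [ 0.682  0.731 -0.008] F [-0.79 -0.08 -4.67] T [ 0.028  0.048 -0.027] op 0.0585 g 78.6
tool F [-0.1  -0.38  3.76] T [ 0.0195 -0.0295 -0.0031] sd [0.012 0.06  0.022] tilt 1.6
```

Request:
{"fn": "move_arm", "kwargs": {
  "series": [
    {"x": 7,"y": -4,"z": -25,"spin": 0},
    {"x": 0,"y": 0,"z": -15,"spin": 0},
    {"x": 0,"y": 0,"z": -8,"spin": 0},
    {"x": 0,"y": 0,"z": -4,"spin": 0},
    {"x": 0,"y": 0,"z": -2,"spin": 0},
    {"x": 0,"y": 0,"z": 0,"spin": 0}
  ]
}}

```text
t: 22.45
ee_pos: [0.4834, -0.1644, 0.0529]
orientation: [-1.144, -2.901, -0.008]
ft_force: [-0.4, -0.0, -4.7]
opening: 0.0589
grasp_force: 78.6
```

```bash
python3 -c "
from h import *
st()"
```

```text
22.45 q [-0.475  0.017  2.014  0.003  1.133 -1.296] p [ 0.4834 -0.1644  0.0529] tz [-0.02   0.013 -1.   ] ty [ 0.682  0.731 -0.004] F [-0.43 -0.03 -4.68] T [-0.024 -0.066 -0.03 ] op 0.0589 g 78.6
```

Request:
{"fn": "move_arm", "kwargs": {
  "series": [
    {"x": -2,"y": 1,"z": -4,"spin": 0},
    {"x": 0,"y": 0,"z": -3,"spin": 0},
    {"x": 0,"y": 0,"z": 0,"spin": 0}
  ]
}}

```text
t: 22.75
ee_pos: [0.4807, -0.163, 0.0449]
orientation: [-1.143, -2.899, -0.008]
ft_force: [-0.4, 0.1, -4.4]
opening: 0.0584
grasp_force: 78.6
```

```bash
python3 -c "
from h import *
st()"
```

```text
22.75 q [-0.475  0.025  2.023  0.003  1.119 -1.296] p [ 0.4807 -0.163   0.0449] tz [-0.021  0.014 -1.   ] ty [ 0.682  0.731 -0.004] F [-0.37  0.13 -4.35] T [-0.021 -0.021  0.038] op 0.0584 g 78.6
```

Request:
{"fn": "move_arm", "kwargs": {
  "series": [
    {"x": 0,"y": 0,"z": -2,"spin": 0},
    {"x": 0,"y": 0,"z": -2,"spin": 0},
    {"x": 0,"y": 0,"z": 0,"spin": 0}
  ]
}}

```text
t: 23.05
ee_pos: [0.4817, -0.1635, 0.0445]
orientation: [-1.142, -2.899, -0.008]
ft_force: [-9.3, 4.7, 15.4]
opening: 0.0584
grasp_force: 80.5
```

```bash
python3 -c "
from h import *
st()"
```

```text
23.05 q [-0.475  0.028  2.02   0.003  1.119 -1.296] p [ 0.4817 -0.1635  0.0445] tz [-0.022  0.014 -1.   ] ty [ 0.682  0.731 -0.005] F [-9.29  4.69 15.39] T [ 0.727  1.429 -0.011] op 0.0584 g 80.5
```

Request:
{"fn": "move_arm", "kwargs": {
  "series": [
    {"x": 0,"y": 0,"z": 2,"spin": 0},
    {"x": 0,"y": 0,"z": 0,"spin": 0},
    {"x": 0,"y": 0,"z": 0,"spin": 0},
    {"x": 0,"y": 0,"z": 0,"spin": 0},
    {"x": 0,"y": 0,"z": 40,"spin": 0},
    {"x": 0,"y": 0,"z": 40,"spin": 0},
    {"x": 2,"y": -37,"z": 30,"spin": 0},
    {"x": 2,"y": -37,"z": 0,"spin": 0},
    {"x": 2,"y": -37,"z": 0,"spin": 0},
    {"x": 0,"y": 0,"z": 0,"spin": 0}
  ],
  "gripper": 76
}}

```text
t: 24.05
ee_pos: [0.4874, -0.278, 0.154]
orientation: [-1.15, -2.9, -0.005]
ft_force: [-0.3, 1.3, 0.0]
opening: 0.0759
grasp_force: 0.0
```

```bash
python3 look.py w4.png
```

```text
24.05 q [-0.65   0.     1.842 -0.003  1.321 -1.465] p [ 0.4874 -0.278   0.154 ] tz [-0.019  0.011 -1.   ] ty [ 0.685  0.728 -0.005] F [-0.33  1.31  0.02] T [-0.019  0.002 -0.016] op 0.0759 g 0.0
[282.5 207.5  27.2] [ 0.4839 -0.2723  0.054 ]
[388.5  88.5  48.7] [ 0.4712 -0.1601  0.054 ]
[203.5 256.5  30.8] [ 0.4704 -0.3472  0.054 ]
[101.5 338.5  79.4] [ 0.4628 -0.4712  0.054 ]
[268.5 297.5  67.3] [ 0.5336 -0.335   0.054 ]
0.77 [212. 256.] 154 235 226 311 [ 0.4758 -0.3446  0.045 ]
0.73 [388.  97.] 338 438 48 139 [ 0.4764 -0.1596  0.045 ]
0.7 [281. 204.] 244 321 160 243 [ 0.4823 -0.2715  0.045 ]
```

View pics/w4.png

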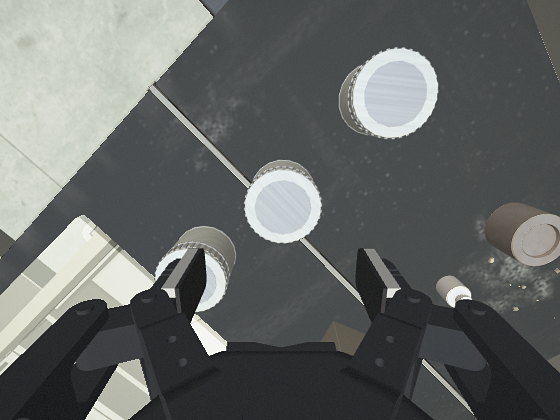

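Request:
{"fn": "move_arm", "kwargs": {
  "series": [
    {"x": -3,"y": 4,"z": -35,"spin": 0},
    {"x": 0,"y": 0,"z": -40,"spin": 0},
    {"x": 0,"y": 0,"z": -25,"spin": 0},
    {"x": 0,"y": 0,"z": -7,"spin": 0}
  ]
}}

```text
t: 24.55
ee_pos: [0.4816, -0.2671, 0.0422]
orientation: [-1.139, -2.894, -0.011]
ft_force: [-0.4, -0.7, 0.1]
opening: 0.076
grasp_force: 0.0
```

Request:
{"fn": "move_arm", "kwargs": {
  "series": [
    {"x": 0,"y": 0,"z": 0,"spin": 0},
    {"x": 0,"y": 0,"z": 0,"spin": 0},
    {"x": 0,"y": 0,"z": 0,"spin": 0},
    {"x": 0,"y": 0,"z": 0,"spin": 0}
  ],
  "gripper": 50,
  "force": 75
}}

```text
t: 24.95
ee_pos: [0.4845, -0.2704, 0.0471]
orientation: [-1.144, -2.902, -0.007]
ft_force: [-0.1, 0.5, -4.8]
opening: 0.0577
grasp_force: 80.6
```

```bash
python3 - <<'E'
from h import *
from pl import *
s=st();q=s["joint_positions"];x=s["ee_pos"]
print(((.26-x[0])/17*1000),(-.15-x[1])/17*1000)
p=run(q,[(0,0,20),(0,0,30)]+[(-13,7,47)]*17)
p=run(p,[(0,0,50)]*10)
p=run(p,[(0,-.0,50)]*1)
E
```

```text
24.95 q [-0.642  0.127  1.91  -0.002  1.128 -1.462] p [ 0.4845 -0.2704  0.0471] tz [-0.019  0.013 -1.   ] ty [ 0.682  0.731 -0.004] F [-0.08  0.51 -4.79] T [ 0.001 -0.045  0.036] op 0.0577 g 80.6
-13.20854158802178 7.0828033713355625
q [-0.761 -0.206  0.729 -0.01   2.62  -1.59 ] x [ 0.267 -0.153  0.881] tz [-0.004 -0.003 -1.   ] th 0.3 az-q1 -1.78
q [-0.764  0.077  0.06  -0.017  2.62  -1.601] x [ 0.27  -0.159  1.017] tz [ 0.265 -0.266 -0.927] th 22.1 az-q1 -0.02
q [-0.783  0.062  0.06   0.003  2.613 -1.602] x [ 0.262 -0.155  1.022] tz [ 0.282 -0.278 -0.918] th 23.3 az-q1 0.0
```

Request:
{"fn": "move_arm", "kwargs": {
  "series": [
    {"x": 0,"y": 0,"z": 20,"spin": 0},
    {"x": 0,"y": 0,"z": 35,"spin": 0},
    {"x": -13,"y": 7,"z": 47,"spin": 0},
    {"x": -13,"y": 7,"z": 47,"spin": 0},
    {"x": -13,"y": 7,"z": 47,"spin": 0},
    {"x": -13,"y": 7,"z": 47,"spin": 0},
    {"x": -13,"y": 7,"z": 47,"spin": 0},
    {"x": -13,"y": 7,"z": 47,"spin": 0},
    {"x": -13,"y": 7,"z": 47,"spin": 0},
    {"x": -13,"y": 7,"z": 47,"spin": 0}
  ]
}}

```text
t: 25.95
ee_pos: [0.379, -0.2135, 0.4794]
orientation: [-1.144, -2.901, -0.008]
ft_force: [0.4, -1.1, -3.4]
opening: 0.0575
grasp_force: 83.0
```

Request:
{"fn": "move_arm", "kwargs": {
  "series": [
    {"x": -13,"y": 7,"z": 47,"spin": 0},
    {"x": -13,"y": 7,"z": 47,"spin": 0},
    {"x": -13,"y": 7,"z": 47,"spin": 0},
    {"x": -13,"y": 7,"z": 47,"spin": 0},
    {"x": -13,"y": 7,"z": 47,"spin": 0},
    {"x": -13,"y": 7,"z": 47,"spin": 0},
    {"x": -13,"y": 7,"z": 47,"spin": 0},
    {"x": -13,"y": 7,"z": 47,"spin": 0},
    {"x": -13,"y": 7,"z": 47,"spin": 0},
    {"x": 0,"y": 0,"z": 50,"spin": 0}
  ]
}}

```text
t: 26.95
ee_pos: [0.2685, -0.1539, 0.9026]
orientation: [1.138, 2.883, -0.037]
ft_force: [-0.6, 0.6, -4.7]
opening: 0.0577
grasp_force: 82.2
```

Request:
{"fn": "move_arm", "kwargs": {
  "series": [
    {"x": 0,"y": 0,"z": 50,"spin": 0},
    {"x": 0,"y": 0,"z": 50,"spin": 0},
    {"x": 0,"y": 0,"z": 50,"spin": 0},
    {"x": 0,"y": 0,"z": 50,"spin": 0},
    {"x": 0,"y": 0,"z": 50,"spin": 0},
    {"x": 0,"y": 0,"z": 50,"spin": 0},
    {"x": 0,"y": 0,"z": 50,"spin": 0},
    {"x": 0,"y": 0,"z": 50,"spin": 0},
    {"x": -5,"y": 3,"z": 50,"spin": 0},
    {"x": -5,"y": 3,"z": 50,"spin": 0}
  ]
}}

```text
t: 27.95
ee_pos: [0.2632, -0.1537, 1.0187]
orientation: [1.019, 2.59, -0.218]
ft_force: [-0.0, -0.3, -4.7]
opening: 0.0577
grasp_force: 82.2
```

```bash
python3 meas.py 5;python3 - <<'E'
from h import *
from pl import *
q=state()["joint_positions"]; rep(q)
S=-.149
p=run(q,[(7,-4,-48)]*2+[(0,0,-43,S)]*6+[(0,0,0,S)]*15)
run(p,[(-8,4,48)]*9)
p=run(q,[(7,-4,-48)]*2+[(0,0,-43,S)]*6+[(0,0,0,S)]*15+[(0,0,0,-.03)])
run(p,[(-8,6,48)]*9)
E
```

```text
27.95 q [-0.767  0.052  0.086 -0.017  2.62  -1.605] p [ 0.2632 -0.1537  1.0187] tz [ 0.263 -0.266 -0.927] ty [ 0.683  0.73  -0.015] F [-0.   -0.31 -4.71] T [ 0.322  0.299 -0.008] op 0.0577 g 82.2
tool F [1.99 0.12 3.57] T [-0.0415  0.4873  0.0045] sd [0.04  0.051 0.022] tilt 21.9
q [-0.767  0.051  0.088 -0.018  2.62  -1.605] x [ 0.262 -0.153  1.017] tz [ 0.263 -0.265 -0.928] th 21.9 az-q1 -0.02
q [-0.769 -0.33   1.237  0.007  2.617  1.544] x [ 0.272 -0.159  0.705] tz [-0.266  0.262 -0.928] th 21.9 az-q1 3.13
q [-0.797 -0.208  0.727 -0.038  2.62   1.475] x [ 0.257 -0.164  0.882] tz [-0.012 -0.015 -1.   ] th 1.1 az-q1 -1.43
q [-0.776 -0.331  1.238  0.024  2.617  1.58 ] x [ 0.272 -0.159  0.705] tz [-0.258  0.27  -0.928] th 21.9 az-q1 3.11
q [-0.734 -0.221  0.737  0.031  2.62   1.634] x [ 0.269 -0.137  0.882] tz [ 0.014  0.008 -1.   ] th 0.9 az-q1 1.26
```

Request:
{"fn": "move_arm", "kwargs": {
  "series": [
    {"x": 7,"y": -4,"z": -48,"spin": 0},
    {"x": 7,"y": -4,"z": -48,"spin": 0},
    {"x": 0,"y": 0,"z": -43,"spin": -0.149},
    {"x": 0,"y": 0,"z": -43,"spin": -0.149},
    {"x": 0,"y": 0,"z": -43,"spin": -0.149},
    {"x": 0,"y": 0,"z": -43,"spin": -0.149},
    {"x": 0,"y": 0,"z": -43,"spin": -0.149},
    {"x": 0,"y": 0,"z": -43,"spin": -0.149},
    {"x": 0,"y": 0,"z": 0,"spin": -0.149},
    {"x": 0,"y": 0,"z": 0,"spin": -0.149}
  ]
}}

```text
t: 29.15
ee_pos: [0.275, -0.1606, 0.6997]
orientation: [2.404, 1.64, -0.483]
ft_force: [-1.3, -0.0, -3.1]
opening: 0.0575
grasp_force: 84.8
```

Request:
{"fn": "move_arm", "kwargs": {
  "series": [
    {"x": 0,"y": 0,"z": 0,"spin": -0.149},
    {"x": 0,"y": 0,"z": 0,"spin": -0.149},
    {"x": 0,"y": 0,"z": 0,"spin": -0.149},
    {"x": 0,"y": 0,"z": 0,"spin": -0.149},
    {"x": 0,"y": 0,"z": 0,"spin": -0.149},
    {"x": 0,"y": 0,"z": 0,"spin": -0.149},
    {"x": 0,"y": 0,"z": 0,"spin": -0.149},
    {"x": 0,"y": 0,"z": 0,"spin": -0.149},
    {"x": 0,"y": 0,"z": 0,"spin": -0.149},
    {"x": 0,"y": 0,"z": 0,"spin": -0.149}
  ]
}}

```text
t: 30.15
ee_pos: [0.275, -0.1614, 0.7031]
orientation: [-2.982, 0.443, 0.575]
ft_force: [0.9, -0.3, -4.8]
opening: 0.0574
grasp_force: 84.2
```

Request:
{"fn": "move_arm", "kwargs": {
  "series": [
    {"x": 0,"y": 0,"z": 0,"spin": -0.149},
    {"x": 0,"y": 0,"z": 0,"spin": -0.149},
    {"x": 0,"y": 0,"z": 0,"spin": -0.149},
    {"x": -8,"y": 5,"z": 48,"spin": 0},
    {"x": -8,"y": 5,"z": 48,"spin": 0},
    {"x": -8,"y": 5,"z": 48,"spin": 0},
    {"x": -8,"y": 5,"z": 48,"spin": 0},
    {"x": -8,"y": 5,"z": 48,"spin": 0},
    {"x": -8,"y": 5,"z": 48,"spin": 0},
    {"x": -8,"y": 5,"z": 48,"spin": 0}
  ]
}}

```text
t: 31.15
ee_pos: [0.2703, -0.1592, 0.8315]
orientation: [-2.891, 1.114, 0.165]
ft_force: [0.7, 0.6, -4.7]
opening: 0.0578
grasp_force: 84.0
```

Request:
{"fn": "move_arm", "kwargs": {
  "series": [
    {"x": -8,"y": 5,"z": 48,"spin": 0},
    {"x": -8,"y": 5,"z": 48,"spin": 0},
    {"x": 0,"y": 0,"z": 0,"spin": 0}
  ]
}}

```text
t: 31.45
ee_pos: [0.2647, -0.1556, 0.8673]
orientation: [-2.927, 1.128, 0.052]
ft_force: [0.0, 0.4, -4.3]
opening: 0.0575
grasp_force: 83.9
```

```bash
python3 meas.py 5;python3 - <<'E'
from h import *
from pl import *
q=state()["joint_positions"]; rep(q)
run(q,[(0,0,50)]*5+[(-5,2,50)]*6,11)
run(q,[(-20,10,40)]*2+[(0,0,50)]*9,11)
run(q,[(-10,5,48)]*11,11)
E
```

```text
31.45 q [-0.768 -0.226  0.781 -0.018  2.619  1.523] p [ 0.2647 -0.1556  0.8673] tz [-0.029  0.016 -0.999] ty [-0.671 -0.742  0.008] F [ 0.05  0.41 -4.26] T [ 0.033 -0.009  0.013] op 0.0575 g 83.9
tool F [ 0.03 -0.17  4.5 ] T [0.0038 0.0266 0.    ] sd [0.032 0.045 0.017] tilt 2.3
q [-0.768 -0.225  0.787 -0.018  2.618  1.523] x [ 0.266 -0.157  0.863] tz [-0.034  0.021 -0.999] th 2.3 az-q1 3.37
q [-0.812  0.038  0.087 -0.015  2.62   1.477] x [ 0.248 -0.157  1.021] tz [ 0.26  -0.285 -0.922] th 22.7 az-q1 -0.02
q [-0.812  0.038  0.087 -0.015  2.62   1.477] x [ 0.248 -0.157  1.021] tz [ 0.26  -0.285 -0.922] th 22.7 az-q1 -0.02
q [-0.783  0.049  0.08  -0.077  2.62   1.445] x [ 0.251 -0.159  1.02 ] tz [ 0.242 -0.296 -0.924] th 22.5 az-q1 -0.1
q [-0.783  0.049  0.08  -0.077  2.62   1.445] x [ 0.251 -0.159  1.02 ] tz [ 0.242 -0.296 -0.924] th 22.5 az-q1 -0.1
q [-0.876 -0.08   0.194 -0.031  2.62   1.399] x [ 0.201 -0.132  1.023] tz [ 0.242 -0.315 -0.918] th 23.4 az-q1 -0.04
q [-0.876 -0.08   0.194 -0.031  2.62   1.399] x [ 0.201 -0.132  1.023] tz [ 0.242 -0.315 -0.918] th 23.4 az-q1 -0.04
```

Request:
{"fn": "move_arm", "kwargs": {
  "series": [
    {"x": 0,"y": 0,"z": 50,"spin": 0},
    {"x": 0,"y": 0,"z": 50,"spin": 0},
    {"x": 0,"y": 0,"z": 50,"spin": 0},
    {"x": 0,"y": 0,"z": 50,"spin": 0},
    {"x": 0,"y": 0,"z": 50,"spin": 0},
    {"x": -5,"y": 2,"z": 49,"spin": 0},
    {"x": -5,"y": 2,"z": 49,"spin": 0},
    {"x": -5,"y": 2,"z": 49,"spin": 0},
    {"x": -5,"y": 2,"z": 49,"spin": 0},
    {"x": -5,"y": 2,"z": 49,"spin": 0}
  ]
}}

```text
t: 32.65
ee_pos: [0.2591, -0.1617, 1.0015]
orientation: [2.768, -1.064, 0.428]
ft_force: [0.7, 0.6, -4.4]
opening: 0.0576
grasp_force: 84.1
```

Request:
{"fn": "move_arm", "kwargs": {
  "series": [
    {"x": -5,"y": 2,"z": 49,"spin": 0}
  ]
}}

```text
t: 32.75
ee_pos: [0.2534, -0.1594, 1.0105]
orientation: [2.75, -1.057, 0.468]
ft_force: [-0.0, 0.9, -4.8]
opening: 0.0575
grasp_force: 84.1
```

```bash
python3 meas.py 5;python3 - <<'E'
from h import *
from pl import *
q=state()["joint_positions"]; rep(q)
S=.149
for e in(0,.05,.1):
  p=run(q,[(10,-6,-48)]*2+[(0,0,-47,S)]*6+[(0,0,0,S)]*15+[(0,0,0,e)])
  run(p,[(-7,5,48)]*9)
E
```

```text
32.75 q [-0.802  0.014  0.156 -0.024  2.62   1.48 ] p [ 0.2534 -0.1594  1.0105] tz [ 0.231 -0.256 -0.939] ty [-0.674 -0.738  0.035] F [-0.04  0.94 -4.82] T [0.28  0.253 0.017] op 0.0575 g 84.1
tool F [-1.98 -0.51  3.95] T [ 0.0073 -0.4004 -0.0051] sd [0.023 0.032 0.027] tilt 20.2
q [-0.801  0.013  0.157 -0.024  2.619  1.48 ] x [ 0.252 -0.158  1.009] tz [ 0.232 -0.257 -0.938] th 20.2 az-q1 -0.04
q [-0.81  -0.386  1.347  0.025  2.533 -1.614] x [ 0.267 -0.167  0.665] tz [-0.228  0.26  -0.938] th 20.2 az-q1 3.1
q [-0.787 -0.222  0.757  0.027  2.62  -1.583] x [ 0.263 -0.154  0.874] tz [-0.    0.02 -1.  ] th 1.1 az-q1 2.37
q [-7.980e-01 -3.840e-01  1.346e+00  2.000e-03  2.533e+00 -1.669e+00] x [ 0.267 -0.167  0.665] tz [-0.24   0.248 -0.938] th 20.2 az-q1 3.14
q [-0.795 -0.224  0.759 -0.029  2.62  -1.695] x [ 0.257 -0.161  0.874] tz [-0.02  0.   -1.  ] th 1.2 az-q1 3.93
q [-0.787 -0.383  1.344 -0.022  2.532 -1.725] x [ 0.267 -0.167  0.665] tz [-0.253  0.236 -0.938] th 20.2 az-q1 3.18
q [-0.804 -0.224  0.759 -0.085  2.62  -1.807] x [ 0.249 -0.167  0.875] tz [-0.041 -0.019 -0.999] th 2.6 az-q1 -1.9
```

Request:
{"fn": "move_arm", "kwargs": {
  "series": [
    {"x": -5,"y": 2,"z": 49,"spin": 0},
    {"x": -3,"y": 2,"z": 49,"spin": 0},
    {"x": 10,"y": -6,"z": -48,"spin": 0},
    {"x": 10,"y": -6,"z": -48,"spin": 0},
    {"x": 0,"y": 0,"z": -47,"spin": 0.149},
    {"x": 0,"y": 0,"z": -47,"spin": 0.149},
    {"x": 0,"y": 0,"z": -47,"spin": 0.149},
    {"x": 0,"y": 0,"z": -47,"spin": 0.149},
    {"x": 0,"y": 0,"z": -47,"spin": 0.149},
    {"x": 0,"y": 0,"z": -47,"spin": 0.149}
  ]
}}

```text
t: 33.95
ee_pos: [0.2556, -0.1627, 0.6918]
orientation: [3.06, 0.231, 0.642]
ft_force: [-1.3, -0.5, -4.0]
opening: 0.0577
grasp_force: 84.4
```

Request:
{"fn": "move_arm", "kwargs": {
  "series": [
    {"x": 0,"y": 0,"z": 0,"spin": 0.149},
    {"x": 0,"y": 0,"z": 0,"spin": 0.149},
    {"x": 0,"y": 0,"z": 0,"spin": 0.149},
    {"x": 0,"y": 0,"z": 0,"spin": 0.149},
    {"x": 0,"y": 0,"z": 0,"spin": 0.149},
    {"x": 0,"y": 0,"z": 0,"spin": 0.149},
    {"x": 0,"y": 0,"z": 0,"spin": 0.149},
    {"x": 0,"y": 0,"z": 0,"spin": 0.149},
    {"x": 0,"y": 0,"z": 0,"spin": 0.149},
    {"x": 0,"y": 0,"z": 0,"spin": 0.149}
  ]
}}

```text
t: 34.95
ee_pos: [0.2564, -0.1631, 0.694]
orientation: [-1.929, -2.071, -0.448]
ft_force: [0.5, 0.5, -4.0]
opening: 0.0578
grasp_force: 84.4
```

Request:
{"fn": "move_arm", "kwargs": {
  "series": [
    {"x": 0,"y": 0,"z": 0,"spin": 0.149},
    {"x": 0,"y": 0,"z": 0,"spin": 0.149},
    {"x": 0,"y": 0,"z": 0,"spin": 0.149},
    {"x": 0,"y": 0,"z": 25,"spin": 0.149},
    {"x": -7,"y": 5,"z": 48,"spin": 0.149},
    {"x": -7,"y": 5,"z": 48,"spin": 0.02},
    {"x": -7,"y": 5,"z": 48,"spin": 0},
    {"x": -7,"y": 5,"z": 48,"spin": 0},
    {"x": -7,"y": 5,"z": 48,"spin": 0},
    {"x": -7,"y": 5,"z": 48,"spin": 0}
  ]
}}

```text
t: 35.95
ee_pos: [0.2745, -0.1599, 0.8107]
orientation: [-1.089, -2.797, -0.129]
ft_force: [-1.0, 0.3, -3.7]
opening: 0.0576
grasp_force: 84.4
```

```bash
python3 - <<'E'
from h import *
from pl import *
q=st()["joint_positions"]; rep(q)
for s1 in(0,-.08,.08):
    print(s1);run(q,[(-4,2,48,s1)]+[(-4,2,48)]*4,1)
E
```

```text
35.95 q [-0.783 -0.265  0.948  0.047  2.618 -1.572] p [ 0.2745 -0.1599  0.8107] tz [-0.097  0.129 -0.987] ty [0.678 0.735 0.03 ] F [-1.03  0.33 -3.69] T [-0.094 -0.095  0.025] op 0.0576 g 84.4
q [-0.783 -0.265  0.948  0.047  2.618 -1.572] x [ 0.274 -0.159  0.81 ] tz [-0.097  0.129 -0.987] th 9.3 az-q1 3.0
0
q [-0.779 -0.239  0.879  0.049  2.62  -1.565] x [ 0.277 -0.16   0.831] tz [-0.068  0.101 -0.993] th 7.0 az-q1 2.94
q [-0.776 -0.214  0.813  0.051  2.62  -1.559] x [ 0.279 -0.16   0.85 ] tz [-0.037  0.072 -0.997] th 4.7 az-q1 2.82
q [-0.773 -0.19   0.746  0.053  2.62  -1.553] x [ 0.281 -0.16   0.869] tz [-0.007  0.044 -0.999] th 2.5 az-q1 2.5
q [-0.77  -0.165  0.68   0.055  2.62  -1.548] x [ 0.282 -0.16   0.887] tz [ 0.024  0.015 -1.   ] th 1.6 az-q1 1.34
q [-0.768 -0.141  0.614  0.057  2.62  -1.543] x [ 0.283 -0.16   0.904] tz [ 0.054 -0.013 -0.998] th 3.2 az-q1 0.54
q [-0.768 -0.141  0.614  0.057  2.62  -1.543] x [ 0.283 -0.16   0.904] tz [ 0.054 -0.013 -0.998] th 3.2 az-q1 0.54
-0.08
q [-0.787 -0.239  0.878  0.074  2.62  -1.473] x [ 0.277 -0.159  0.831] tz [-0.057  0.109 -0.992]
[... 587 characters left out ...]
 0.74
0.08
q [-0.771 -0.238  0.879  0.024  2.62  -1.658] x [ 0.276 -0.16   0.83 ] tz [-0.078  0.092 -0.993] th 6.9 az-q1 3.04
q [-0.769 -0.213  0.813  0.024  2.62  -1.655] x [ 0.278 -0.161  0.85 ] tz [-0.048  0.063 -0.997] th 4.5 az-q1 2.99
q [-0.767 -0.189  0.747  0.024  2.62  -1.653] x [ 0.279 -0.162  0.868] tz [-0.018  0.034 -0.999] th 2.2 az-q1 2.82
q [-0.765 -0.165  0.681  0.024  2.62  -1.652] x [ 0.28  -0.162  0.887] tz [ 0.012  0.005 -1.   ] th 0.8 az-q1 1.12
q [-0.765 -0.141  0.616  0.024  2.62  -1.651] x [ 0.28  -0.162  0.904] tz [ 0.042 -0.024 -0.999] th 2.8 az-q1 0.24
q [-0.765 -0.141  0.616  0.024  2.62  -1.651] x [ 0.28  -0.162  0.904] tz [ 0.042 -0.024 -0.999] th 2.8 az-q1 0.24
```

Request:
{"fn": "move_arm", "kwargs": {
  "series": [
    {"x": -4,"y": 2,"z": 48,"spin": 0.14},
    {"x": -4,"y": 2,"z": 48,"spin": 0},
    {"x": -4,"y": 2,"z": 48,"spin": 0},
    {"x": 0,"y": 0,"z": -5,"spin": 0}
  ]
}}

```text
t: 36.35
ee_pos: [0.279, -0.1629, 0.8599]
orientation: [-0.921, -2.963, -0.033]
ft_force: [-0.4, -0.3, -3.7]
opening: 0.0576
grasp_force: 84.5
```

```bash
python3 meas.py 4
```

```text
36.35 q [-0.761 -0.207  0.784  0.003  2.609 -1.727] p [ 0.279  -0.1629  0.8599] tz [-0.031  0.032 -0.999] ty [0.567 0.824 0.009] F [-0.41 -0.32 -3.69] T [0.029 0.031 0.085] op 0.0576 g 84.5
tool F [-0.46  0.05  4.46] T [ 0.0135  0.0069 -0.02  ] sd [0.053 0.027 0.053] tilt 2.9
```

Request:
{"fn": "move_arm", "kwargs": {
  "series": [
    {"x": 13,"y": -7,"z": -47,"spin": 0},
    {"x": 13,"y": -7,"z": -47,"spin": 0},
    {"x": 13,"y": -7,"z": -47,"spin": 0},
    {"x": 13,"y": -7,"z": -47,"spin": 0},
    {"x": 13,"y": -7,"z": -47,"spin": 0},
    {"x": 13,"y": -7,"z": -47,"spin": 0},
    {"x": 13,"y": -7,"z": -47,"spin": 0},
    {"x": 13,"y": -7,"z": -47,"spin": 0},
    {"x": 13,"y": -7,"z": -47,"spin": 0},
    {"x": 13,"y": -7,"z": -47,"spin": 0}
  ]
}}

```text
t: 37.5
ee_pos: [0.4082, -0.2323, 0.3841]
orientation: [-0.92, -2.957, -0.037]
ft_force: [0.3, -0.8, -4.1]
opening: 0.0575
grasp_force: 88.3
```

Request:
{"fn": "move_arm", "kwargs": {
  "series": [
    {"x": 13,"y": -7,"z": -47,"spin": 0},
    {"x": 13,"y": -7,"z": -47,"spin": 0},
    {"x": 13,"y": -7,"z": -47,"spin": 0},
    {"x": 13,"y": -7,"z": -47,"spin": 0},
    {"x": 13,"y": -7,"z": -47,"spin": 0},
    {"x": 9,"y": -2,"z": -47,"spin": 0},
    {"x": 0,"y": 0,"z": 0,"spin": 0}
  ]
}}

```text
t: 38.2
ee_pos: [0.4765, -0.265, 0.0958]
orientation: [-0.915, -2.942, -0.045]
ft_force: [-1.2, 1.7, -5.5]
opening: 0.0576
grasp_force: 87.9
```

```bash
python3 meas.py 2
```

```text
38.2 q [-0.647  0.06   1.889  0.007  1.26  -1.618] p [ 0.4765 -0.265   0.0958] tz [-0.049  0.046 -0.998] ty [0.567 0.823 0.01 ] F [-1.22  1.74 -5.49] T [ 0.095  0.134 -0.021] op 0.0576 g 87.9
tool F [0.6  0.68 5.33] T [-0.0156  0.0975 -0.0102] sd [0.012 0.066 0.033] tilt 3.5
```

Request:
{"fn": "move_arm", "kwargs": {
  "series": [
    {"x": 1,"y": 0,"z": -28,"spin": 0},
    {"x": 0,"y": 0,"z": -18,"spin": 0},
    {"x": 0,"y": 0,"z": -8,"spin": 0},
    {"x": 0,"y": 0,"z": -2,"spin": 0},
    {"x": 0,"y": 0,"z": -1,"spin": 0}
  ]
}}

```text
t: 38.75
ee_pos: [0.4846, -0.2706, 0.0521]
orientation: [-0.922, -2.963, -0.033]
ft_force: [0.2, -0.0, -4.6]
opening: 0.0576
grasp_force: 87.9
```

```bash
python3 -c "
from h import *
st()"
```

```text
38.75 q [-0.647  0.13   1.897  0.008  1.158 -1.618] p [ 0.4846 -0.2706  0.0521] tz [-0.03   0.031 -0.999] ty [0.567 0.823 0.009] F [ 0.23 -0.02 -4.56] T [-0.027 -0.04   0.024] op 0.0576 g 87.9
```

Request:
{"fn": "move_arm", "kwargs": {
  "series": [
    {"x": 0,"y": 0,"z": -4,"spin": 0},
    {"x": 0,"y": 0,"z": -2,"spin": 0},
    {"x": 0,"y": 0,"z": -1,"spin": 0}
  ]
}}

```text
t: 39.05
ee_pos: [0.485, -0.2708, 0.047]
orientation: [-0.921, -2.962, -0.033]
ft_force: [-7.8, 6.4, 17.2]
opening: 0.0582
grasp_force: 90.0
```

```bash
python3 -c "
from h import *
st()"
```

```text
39.05 q [-0.646  0.14   1.896  0.007  1.151 -1.617] p [ 0.485  -0.2708  0.047 ] tz [-0.032  0.032 -0.999] ty [0.567 0.824 0.009] F [-7.75  6.42 17.21] T [ 0.684  1.336 -0.078] op 0.0582 g 90.0
```

Request:
{"fn": "move_arm", "kwargs": {
  "series": [
    {"x": 0,"y": 0,"z": 2,"spin": 0},
    {"x": 0,"y": 0,"z": 0,"spin": 0},
    {"x": 0,"y": 0,"z": 0,"spin": 0},
    {"x": 0,"y": 0,"z": 0,"spin": 0},
    {"x": 0,"y": 0,"z": 42,"spin": 0},
    {"x": 0,"y": 0,"z": 42,"spin": 0},
    {"x": -2,"y": -40,"z": 25,"spin": 0},
    {"x": -2,"y": -40,"z": 0,"spin": 0},
    {"x": -1,"y": -20,"z": 0,"spin": 0},
    {"x": 0,"y": 0,"z": 0,"spin": 0}
  ],
  "gripper": 76
}}

```text
t: 40.05
ee_pos: [0.4784, -0.3719, 0.1539]
orientation: [-0.925, -2.959, -0.035]
ft_force: [-0.2, -0.1, 0.4]
opening: 0.0761
grasp_force: 0.0
```

```bash
python3 look.py w5.png
```

```text
40.05 q [-7.840e-01  1.180e-01  1.720e+00  1.000e-03  1.350e+00 -1.749e+00] p [ 0.4784 -0.3719  0.1539] tz [-0.033  0.034 -0.999] ty [0.57  0.822 0.009] F [-0.2  -0.08  0.36] T [-0.01   0.006 -0.016] op 0.0761 g 0.0
[276.5 216.5  37.3] [ 0.4768 -0.3725  0.054 ]
[397.5 150.5  39.4] [ 0.486  -0.2702  0.054 ]
[524.5  49.5  43.2] [ 0.4757 -0.1652  0.054 ]
[139.5 234.5  70.6] [ 0.4274 -0.4691  0.054 ]
[102.5 292.5  72.8] [ 0.4485 -0.5279  0.054 ]
0.69 [388. 152.] 341 436 113 193 [ 0.4854 -0.2731  0.045 ]
0.68 [508.  56.] 446 559 0 100 [ 0.475  -0.1692  0.045 ]
0.62 [277. 213.] 238 314 171 254 [ 0.4766 -0.3708  0.045 ]
```

View pics/w5.png

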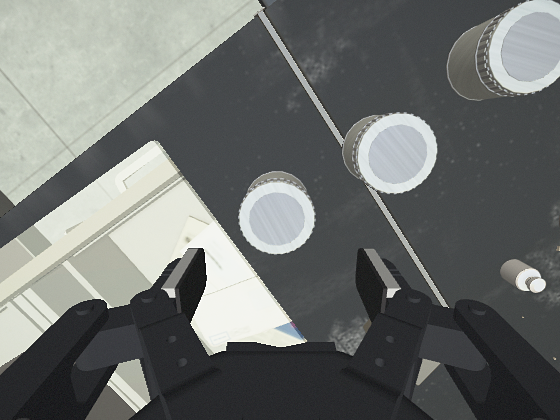

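Request:
{"fn": "move_arm", "kwargs": {
  "series": [
    {"x": -1,"y": -1,"z": 0,"spin": -0.149},
    {"x": 0,"y": 0,"z": -20,"spin": -0.149},
    {"x": 0,"y": 0,"z": -20,"spin": -0.149},
    {"x": 0,"y": 0,"z": -20,"spin": -0.149},
    {"x": 0,"y": 0,"z": -30,"spin": 0},
    {"x": 0,"y": 0,"z": -17,"spin": 0}
  ]
}}

```text
t: 40.75
ee_pos: [0.4768, -0.368, 0.044]
orientation: [-1.749, -2.564, -0.053]
ft_force: [-0.2, 0.1, -0.7]
opening: 0.076
grasp_force: 0.0
```

Request:
{"fn": "move_arm", "kwargs": {
  "series": [
    {"x": 0,"y": 0,"z": 0,"spin": 0},
    {"x": 0,"y": 0,"z": 0,"spin": 0},
    {"x": 0,"y": 0,"z": 0,"spin": 0},
    {"x": 0,"y": 0,"z": 0,"spin": 0}
  ],
  "gripper": 50,
  "force": 75
}}

```text
t: 41.15
ee_pos: [0.4784, -0.3713, 0.0483]
orientation: [-1.755, -2.568, -0.051]
ft_force: [-0.1, -0.1, -4.3]
opening: 0.058
grasp_force: 79.4
```

```bash
python3 - <<'E'
from h import *
from pl import *
s=st();q=s["joint_positions"];x=s["ee_pos"]
print(((.255-x[0])/17*1000),(-.165-x[1])/17*1000)
p=run(q,[(0,0,20),(0,0,35)]+[(-13,12,46)]*17)
p=run(p,[(0,0,50)]*8+[(-5,3,50)]*3,11)
p=run(q,[(0,0,20),(0,0,35)]+[(-13,11,46)]*17)
p=run(p,[(0,0,50)]*8+[(-5,3,50)]*3,11)
E
```

```text
41.15 q [-0.794  0.239  1.779  0.028  1.161 -1.178] p [ 0.4784 -0.3713  0.0483] tz [-0.007  0.044 -0.999] ty [0.932 0.363 0.01 ] F [-0.1  -0.09 -4.27] T [0.027 0.012 0.032] op 0.058 g 79.4
-13.13940721557023 12.134862132347685
q [-0.838 -0.214  0.755  0.049  2.62  -1.167] x [ 0.26  -0.169  0.873] tz [ 0.005  0.031 -0.999] th 1.8 az-q1 2.25
q [-0.859  0.056  0.06   0.13   2.62  -1.102] x [ 0.257 -0.159  1.023] tz [ 0.304 -0.253 -0.918] th 23.3 az-q1 0.16
q [-0.859  0.056  0.06   0.13   2.62  -1.102] x [ 0.257 -0.159  1.023] tz [ 0.304 -0.253 -0.918] th 23.3 az-q1 0.16
q [-0.874 -0.193  0.736  0.047  2.62  -1.206] x [ 0.26  -0.186  0.874] tz [ 0.003  0.032 -0.999] th 1.9 az-q1 2.34
q [-0.907  0.061  0.06   0.133  2.62  -1.147] x [ 0.251 -0.173  1.022] tz [ 0.29  -0.263 -0.92 ] th 23.0 az-q1 0.17
q [-0.907  0.061  0.06   0.133  2.62  -1.147] x [ 0.251 -0.173  1.022] tz [ 0.29  -0.263 -0.92 ] th 23.0 az-q1 0.17
```

Request:
{"fn": "move_arm", "kwargs": {
  "series": [
    {"x": 0,"y": 0,"z": 20,"spin": 0},
    {"x": 0,"y": 0,"z": 35,"spin": 0},
    {"x": -13,"y": 12,"z": 46,"spin": 0.149},
    {"x": -13,"y": 12,"z": 46,"spin": 0.149},
    {"x": -13,"y": 12,"z": 46,"spin": 0.149},
    {"x": -13,"y": 12,"z": 46,"spin": 0.149},
    {"x": -13,"y": 12,"z": 46,"spin": 0},
    {"x": -13,"y": 12,"z": 46,"spin": 0},
    {"x": -13,"y": 12,"z": 46,"spin": 0},
    {"x": -13,"y": 12,"z": 46,"spin": 0}
  ]
}}

```text
t: 42.15
ee_pos: [0.3729, -0.274, 0.4729]
orientation: [-0.921, -2.962, -0.033]
ft_force: [0.6, -1.4, -3.4]
opening: 0.0583
grasp_force: 80.6
```

Request:
{"fn": "move_arm", "kwargs": {
  "series": [
    {"x": -13,"y": 12,"z": 46,"spin": 0},
    {"x": -13,"y": 12,"z": 46,"spin": 0},
    {"x": -13,"y": 12,"z": 46,"spin": 0},
    {"x": -13,"y": 12,"z": 46,"spin": 0},
    {"x": -13,"y": 12,"z": 46,"spin": 0},
    {"x": -13,"y": 12,"z": 46,"spin": 0},
    {"x": -13,"y": 12,"z": 46,"spin": 0},
    {"x": -13,"y": 12,"z": 46,"spin": 0},
    {"x": -13,"y": 12,"z": 46,"spin": 0},
    {"x": 0,"y": 0,"z": 50,"spin": 0}
  ]
}}

```text
t: 43.15
ee_pos: [0.2613, -0.1686, 0.8923]
orientation: [0.928, 2.982, -0.021]
ft_force: [-0.7, 0.3, -3.7]
opening: 0.0577
grasp_force: 80.8
```

```bash
python3 - <<'E'
from h import *
from pl import *
q=st()["joint_positions"];rep(q)
p=run(q,[(0,0,50)]*8+[(-5,3,50)]*3,10)
E
```

```text
43.15 q [-0.812 -0.187  0.686 -0.005  2.62  -1.784] p [ 0.2613 -0.1686  0.8923] tz [ 0.014 -0.018 -1.   ] ty [ 0.567  0.823 -0.007] F [-0.69  0.32 -3.7 ] T [ 0.056  0.076 -0.015] op 0.0577 g 80.8
q [-0.812 -0.187  0.686 -0.005  2.62  -1.784] x [ 0.261 -0.168  0.891] tz [ 0.014 -0.018 -1.   ] th 1.3 az-q1 -0.11
q [-0.835  0.059  0.06   0.01   2.62  -1.793] x [ 0.251 -0.165  1.022] tz [ 0.267 -0.287 -0.92 ] th 23.1 az-q1 0.01
q [-0.866  0.039  0.06   0.042  2.619 -1.795] x [ 0.239 -0.158  1.028] tz [ 0.282 -0.3   -0.911] th 24.3 az-q1 0.05
```

Request:
{"fn": "move_arm", "kwargs": {
  "series": [
    {"x": 0,"y": 0,"z": 50,"spin": 0},
    {"x": 0,"y": 0,"z": 50,"spin": 0},
    {"x": 0,"y": 0,"z": 50,"spin": 0},
    {"x": 0,"y": 0,"z": 50,"spin": 0},
    {"x": 0,"y": 0,"z": 50,"spin": 0},
    {"x": 0,"y": 0,"z": 50,"spin": 0},
    {"x": 0,"y": 0,"z": 50,"spin": 0},
    {"x": 0,"y": 0,"z": 50,"spin": 0},
    {"x": -5,"y": 3,"z": 50,"spin": 0},
    {"x": -5,"y": 3,"z": 50,"spin": 0}
  ]
}}

```text
t: 44.15
ee_pos: [0.2594, -0.17, 1.0129]
orientation: [0.835, 2.69, -0.258]
ft_force: [1.0, -0.2, -3.3]
opening: 0.0578
grasp_force: 80.6
```

```bash
python3 meas.py 5;python3 - <<'E'
from h import *
from pl import *
q=state()["joint_positions"]; rep(q)
S=-.149
p=run(q,[(7,-4,-48)]*2+[(0,0,-44,S)]*6+[(0,0,0,S)]*15)
run(p,[(-8,5,48)]*10)
run(p,[(-8,6,48)]*10)
E
```

```text
44.15 q [-0.82   0.046  0.113 -0.004  2.62  -1.793] p [ 0.2594 -0.17    1.0129] tz [ 0.24  -0.26  -0.935] ty [ 0.576  0.814 -0.079] F [ 1.01 -0.16 -3.29] T [0.36  0.27  0.024] op 0.0578 g 80.6
tool F [1.35 0.41 3.08] T [-0.093   0.45   -0.0271] sd [0.043 0.029 0.024] tilt 20.7
q [-0.82   0.045  0.115 -0.004  2.62  -1.793] x [ 0.258 -0.169  1.011] tz [ 0.239 -0.26  -0.935] th 20.7 az-q1 -0.01
q [-8.120e-01 -3.430e-01  1.271e+00  1.000e-03  2.574e+00  1.350e+00] x [ 0.269 -0.175  0.69 ] tz [-0.243  0.257 -0.935] th 20.7 az-q1 3.14
q [-0.842 -0.199  0.675 -0.053  2.62   1.267] x [ 0.244 -0.172  0.899] tz [ 0.01  -0.051 -0.999] th 3.0 az-q1 -0.53
q [-0.812 -0.207  0.682 -0.039  2.62   1.311] x [ 0.248 -0.161  0.899] tz [ 0.018 -0.047 -0.999] th 2.9 az-q1 -0.4
```

Request:
{"fn": "move_arm", "kwargs": {
  "series": [
    {"x": -5,"y": 3,"z": 50,"spin": 0},
    {"x": 7,"y": -5,"z": -48,"spin": 0},
    {"x": 7,"y": -5,"z": -48,"spin": 0},
    {"x": 0,"y": 0,"z": -46,"spin": -0.149},
    {"x": 0,"y": 0,"z": -46,"spin": -0.149},
    {"x": 0,"y": 0,"z": -46,"spin": -0.149},
    {"x": 0,"y": 0,"z": -46,"spin": -0.149},
    {"x": 0,"y": 0,"z": -46,"spin": -0.149},
    {"x": 0,"y": 0,"z": -46,"spin": -0.149},
    {"x": 0,"y": 0,"z": 0,"spin": -0.149}
  ]
}}

```text
t: 45.35
ee_pos: [0.2654, -0.1746, 0.6768]
orientation: [2.141, 1.995, -0.506]
ft_force: [1.0, 0.3, -5.3]
opening: 0.0577
grasp_force: 81.5
```

Request:
{"fn": "move_arm", "kwargs": {
  "series": [
    {"x": 0,"y": 0,"z": 0,"spin": -0.149},
    {"x": 0,"y": 0,"z": 0,"spin": -0.149},
    {"x": 0,"y": 0,"z": 0,"spin": -0.149},
    {"x": 0,"y": 0,"z": 0,"spin": -0.149},
    {"x": 0,"y": 0,"z": 0,"spin": -0.149},
    {"x": 0,"y": 0,"z": 0,"spin": -0.149},
    {"x": 0,"y": 0,"z": 0,"spin": -0.149},
    {"x": 0,"y": 0,"z": 0,"spin": -0.149},
    {"x": 0,"y": 0,"z": 0,"spin": -0.149},
    {"x": 0,"y": 0,"z": 0,"spin": -0.149}
  ]
}}

```text
t: 46.35
ee_pos: [0.2641, -0.1749, 0.689]
orientation: [-3.0, -0.006, 0.58]
ft_force: [-0.2, -0.2, -4.3]
opening: 0.0579
grasp_force: 81.4
```

Request:
{"fn": "move_arm", "kwargs": {
  "series": [
    {"x": 0,"y": 0,"z": 0,"spin": -0.149},
    {"x": 0,"y": 0,"z": 0,"spin": -0.149},
    {"x": 0,"y": 0,"z": 0,"spin": -0.149},
    {"x": 0,"y": 0,"z": 0,"spin": -0.149},
    {"x": -8,"y": 6,"z": 48,"spin": 0},
    {"x": -8,"y": 6,"z": 48,"spin": 0},
    {"x": -8,"y": 6,"z": 48,"spin": 0},
    {"x": -8,"y": 6,"z": 48,"spin": 0},
    {"x": -8,"y": 6,"z": 48,"spin": 0},
    {"x": -8,"y": 6,"z": 48,"spin": 0}
  ]
}}

```text
t: 47.35
ee_pos: [0.257, -0.1731, 0.8063]
orientation: [-2.933, 0.882, 0.233]
ft_force: [0.1, -0.7, -3.0]
opening: 0.0576
grasp_force: 81.5
```

```bash
python3 - <<'E'
from h import *
from pl import *
q=st()["joint_positions"];rep(q)
run(q,[(-6,6,48)]*3,1)
E
```

```text
47.35 q [-0.821 -0.281  0.971 -0.033  2.618  1.307] p [ 0.257  -0.1731  0.8063] tz [-0.125  0.11  -0.986] ty [-0.553 -0.833 -0.023] F [ 0.11 -0.71 -3.01] T [-0.164 -0.199  0.059] op 0.0576 g 81.5
q [-0.821 -0.281  0.971 -0.033  2.618  1.307] x [ 0.256 -0.172  0.806] tz [-0.125  0.11  -0.986] th 9.6 az-q1 3.24
q [-0.818 -0.263  0.909 -0.037  2.62   1.306] x [ 0.256 -0.171  0.826] tz [-0.098  0.078 -0.992] th 7.2 az-q1 3.29
q [-0.815 -0.246  0.849 -0.042  2.62   1.303] x [ 0.255 -0.17   0.845] tz [-0.071  0.045 -0.996] th 4.8 az-q1 3.39
q [-0.812 -0.229  0.789 -0.047  2.62   1.301] x [ 0.254 -0.169  0.864] tz [-0.044  0.012 -0.999] th 2.6 az-q1 3.69
q [-0.812 -0.229  0.789 -0.047  2.62   1.301] x [ 0.254 -0.169  0.864] tz [-0.044  0.012 -0.999] th 2.6 az-q1 3.69
```

Request:
{"fn": "move_arm", "kwargs": {
  "series": [
    {"x": -5,"y": 4,"z": 48,"spin": -0.14},
    {"x": -5,"y": 4,"z": 48,"spin": -0.05},
    {"x": -5,"y": 4,"z": 48,"spin": 0},
    {"x": -3,"y": 2,"z": 40,"spin": 0},
    {"x": 0,"y": 0,"z": 0,"spin": 0}
  ]
}}

```text
t: 47.85
ee_pos: [0.2625, -0.1728, 0.8746]
orientation: [-2.894, 1.18, 0.02]
ft_force: [-0.6, 1.6, -3.4]
opening: 0.058
grasp_force: 81.4
```

```bash
python3 meas.py 5
```

```text
47.85 q [-0.828 -0.204  0.746  0.017  2.619  1.532] p [ 0.2625 -0.1728  0.8746] tz [-0.006  0.019 -1.   ] ty [-0.699 -0.715 -0.01 ] F [-0.59  1.58 -3.45] T [-0.048 -0.035  0.022] op 0.058 g 81.4
tool F [-0.13 -0.15  3.67] T [-0.0063  0.0636  0.0051] sd [0.009 0.011 0.036] tilt 1.4
```

Request:
{"fn": "move_arm", "kwargs": {
  "series": [
    {"x": 0,"y": 0,"z": 50,"spin": 0},
    {"x": 0,"y": 0,"z": 50,"spin": 0},
    {"x": 0,"y": 0,"z": 50,"spin": 0},
    {"x": 0,"y": 0,"z": 50,"spin": 0},
    {"x": 0,"y": 0,"z": 50,"spin": 0},
    {"x": -3,"y": 2,"z": 50,"spin": 0},
    {"x": -5,"y": 3,"z": 49,"spin": 0},
    {"x": -5,"y": 3,"z": 49,"spin": 0},
    {"x": -5,"y": 3,"z": 49,"spin": 0},
    {"x": -5,"y": 3,"z": 49,"spin": 0}
  ]
}}

```text
t: 49.05
ee_pos: [0.2573, -0.1671, 1.0051]
orientation: [2.757, -1.126, 0.463]
ft_force: [-0.1, -0.2, -4.1]
opening: 0.0579
grasp_force: 81.5
```

```bash
python3 meas.py 5; python3 - <<'E'
from h import *
from pl import *
q=state()["joint_positions"];rep(q)
S=.149
for e in(0,.08):
  p=run(q,[(-3,2,49)]+[(10,-7,-48)]*2+[(0,0,-46,S)]*6+[(0,0,0,S)]*15+[(0,0,0,e)])
  run(p,[(-7,6,48)]*10)
E
```

```text
49.05 q [-0.835  0.012  0.176  0.034  2.62   1.544] p [ 0.2573 -0.1671  1.0051] tz [ 0.232 -0.231 -0.945] ty [-0.701 -0.714  0.002] F [-0.11 -0.21 -4.1 ] T [ 0.174  0.263 -0.005] op 0.0579 g 81.5
tool F [-1.58 -0.22  3.44] T [ 0.0093 -0.3585 -0.013 ] sd [0.038 0.067 0.032] tilt 19.1
q [-0.834  0.011  0.177  0.033  2.619  1.544] x [ 0.256 -0.166  1.004] tz [ 0.232 -0.231 -0.945] th 19.1 az-q1 0.05
q [-0.808 -0.356  1.301 -0.007  2.564 -1.593] x [ 0.267 -0.174  0.679] tz [-0.251  0.258 -0.933] th 21.1 az-q1 3.15
q [-0.789 -0.204  0.694 -0.043  2.62  -1.61 ] x [ 0.254 -0.159  0.893] tz [ 0.007 -0.037 -0.999] th 2.2 az-q1 -0.6
q [-0.79  -0.353  1.3   -0.048  2.562 -1.684] x [ 0.267 -0.174  0.679] tz [-0.271  0.237 -0.933] th 21.1 az-q1 3.21
q [-0.813 -0.204  0.69  -0.148  2.62  -1.814] x [ 0.24  -0.172  0.895] tz [-0.032 -0.073 -0.997] th 4.6 az-q1 -1.17
```

Request:
{"fn": "move_arm", "kwargs": {
  "series": [
    {"x": -3,"y": 2,"z": 49,"spin": 0},
    {"x": -3,"y": 2,"z": 49,"spin": 0},
    {"x": 0,"y": 0,"z": 0,"spin": 0}
  ]
}}

```text
t: 49.55
ee_pos: [0.2485, -0.1606, 1.0222]
orientation: [2.721, -1.112, 0.543]
ft_force: [-0.2, 0.9, -4.3]
opening: 0.0577
grasp_force: 81.5
```

```bash
python3 meas.py 7; python3 - <<'E'
from h import *
from pl import *
q=state()["joint_positions"];rep(q)
S=.149
for e in(0,-.05):
  p=run(q,[(10,-7,-48)]*2+[(0,0,-47,S)]*6+[(0,0,0,S)]*15+[(0,0,0,e)])
  run(p,[(-6,5,48)]*10,9)
E
```

```text
49.55 q [-0.85   0.035  0.091  0.05   2.62   1.546] p [ 0.2485 -0.1606  1.0222] tz [ 0.273 -0.272 -0.923] ty [-0.701 -0.713  0.003] F [-0.19  0.92 -4.26] T [0.32  0.321 0.   ] op 0.0577 g 81.5
tool F [-1.54  0.2   3.92] T [ 0.0199 -0.3878 -0.005 ] sd [0.023 0.047 0.029] tilt 22.5
q [-0.849  0.036  0.094  0.05   2.619  1.546] x [ 0.249 -0.161  1.02 ] tz [ 0.271 -0.27  -0.924] th 22.5 az-q1 0.07
q [-0.813 -0.349  1.288 -0.006  2.595 -1.589] x [ 0.263 -0.171  0.686] tz [-0.265  0.276 -0.924] th 22.5 az-q1 3.15
q [-0.796 -0.205  0.748 -0.032  2.62  -1.598] x [ 0.263 -0.168  0.873] tz [-0.026  0.004 -1.   ] th 1.5 az-q1 3.78
q [-0.794 -0.187  0.687 -0.037  2.62  -1.602] x [ 0.261 -0.166  0.891] tz [ 0.001 -0.028 -1.   ] th 1.6 az-q1 -0.73
q [-0.825 -0.351  1.29   0.022  2.595 -1.53 ] x [ 0.263 -0.171  0.686] tz [-0.251  0.289 -0.924] th 22.5 az-q1 3.11
q [-0.784 -0.203  0.746  0.035  2.62  -1.473] x [ 0.271 -0.159  0.873] tz [-0.003  0.027 -1.   ] th 1.6 az-q1 2.45
q [-0.779 -0.184  0.684  0.035  2.62  -1.467] x [ 0.271 -0.157  0.891] tz [ 0.027 -0.002 -1.   ] th 1.6 az-q1 0.69
```

Request:
{"fn": "move_arm", "kwargs": {
  "series": [
    {"x": 10,"y": -7,"z": -48,"spin": 0},
    {"x": 10,"y": -7,"z": -48,"spin": 0},
    {"x": 0,"y": 0,"z": -47,"spin": 0.149},
    {"x": 0,"y": 0,"z": -47,"spin": 0.149},
    {"x": 0,"y": 0,"z": -47,"spin": 0.149},
    {"x": 0,"y": 0,"z": -47,"spin": 0.149},
    {"x": 0,"y": 0,"z": -47,"spin": 0.149},
    {"x": 0,"y": 0,"z": -47,"spin": 0.149},
    {"x": 0,"y": 0,"z": 0,"spin": 0.149},
    {"x": 0,"y": 0,"z": 0,"spin": 0.149}
  ]
}}

```text
t: 50.85
ee_pos: [0.2628, -0.1719, 0.6829]
orientation: [-2.937, -0.608, -0.586]
ft_force: [-0.5, 0.9, -3.0]
opening: 0.058
grasp_force: 81.6
```

Request:
{"fn": "move_arm", "kwargs": {
  "series": [
    {"x": 0,"y": 0,"z": 0,"spin": 0.149},
    {"x": 0,"y": 0,"z": 0,"spin": 0.149},
    {"x": 0,"y": 0,"z": 0,"spin": 0.149},
    {"x": 0,"y": 0,"z": 0,"spin": 0.149},
    {"x": 0,"y": 0,"z": 0,"spin": 0.149},
    {"x": 0,"y": 0,"z": 0,"spin": 0.149},
    {"x": 0,"y": 0,"z": 0,"spin": 0.149},
    {"x": 0,"y": 0,"z": 0,"spin": 0.149},
    {"x": 0,"y": 0,"z": 0,"spin": 0.149},
    {"x": 0,"y": 0,"z": 0,"spin": 0.149}
  ]
}}

```text
t: 51.85
ee_pos: [0.2635, -0.1718, 0.6864]
orientation: [-1.628, -2.28, -0.33]
ft_force: [-0.9, 0.2, -4.0]
opening: 0.0577
grasp_force: 81.7
```

Request:
{"fn": "move_arm", "kwargs": {
  "series": [
    {"x": 0,"y": 0,"z": 0,"spin": 0.149},
    {"x": 0,"y": 0,"z": 0,"spin": 0.149},
    {"x": 0,"y": 0,"z": 0,"spin": 0.149},
    {"x": -6,"y": 5,"z": 48,"spin": -0.025},
    {"x": -6,"y": 5,"z": 48,"spin": 0},
    {"x": -6,"y": 5,"z": 48,"spin": 0},
    {"x": -6,"y": 5,"z": 48,"spin": 0},
    {"x": -6,"y": 5,"z": 48,"spin": 0},
    {"x": -6,"y": 5,"z": 48,"spin": 0},
    {"x": -6,"y": 5,"z": 48,"spin": 0}
  ]
}}

```text
t: 52.85
ee_pos: [0.2721, -0.1688, 0.8226]
orientation: [-1.207, -2.764, -0.083]
ft_force: [1.1, 0.1, -3.6]
opening: 0.0581
grasp_force: 81.7
```

```bash
python3 - <<'E'
from h import *
from pl import *
q=st()["joint_positions"];rep(q)
run(q,[(-5,4,48)]*3,1)
run(q,[(-5,4,48,.1)]+[(-5,4,48)]*2,1)
E
```

```text
52.85 q [-0.793 -0.246  0.906  0.01   2.617 -1.532] p [ 0.2721 -0.1688  0.8226] tz [-0.091  0.1   -0.991] ty [0.734 0.68  0.001] F [ 1.1   0.07 -3.65] T [-0.113 -0.103 -0.013] op 0.0581 g 81.7
q [-0.793 -0.246  0.906  0.01   2.617 -1.532] x [ 0.271 -0.168  0.822] tz [-0.091  0.1   -0.991] th 7.8 az-q1 3.11
q [-0.79  -0.225  0.841  0.009  2.62  -1.53 ] x [ 0.272 -0.167  0.842] tz [-0.063  0.07  -0.996] th 5.4 az-q1 3.1
q [-0.786 -0.205  0.778  0.008  2.62  -1.527] x [ 0.273 -0.167  0.861] tz [-0.034  0.039 -0.999] th 3.0 az-q1 3.07
q [-0.783 -0.184  0.716  0.006  2.62  -1.525] x [ 0.272 -0.165  0.879] tz [-0.005  0.009 -1.   ] th 0.6 az-q1 2.84
q [-0.783 -0.184  0.716  0.006  2.62  -1.525] x [ 0.272 -0.165  0.879] tz [-0.005  0.009 -1.   ] th 0.6 az-q1 2.84
q [-0.781 -0.223  0.839 -0.018  2.62  -1.643] x [ 0.272 -0.168  0.842] tz [-0.073  0.06  -0.995] th 5.4 az-q1 3.23
q [-0.779 -0.204  0.777 -0.021  2.62  -1.645] x [ 0.272 -0.167  0.861] tz [-0.044  0.029 -0.999] th 3.0 az-q1 3.34
q [-0.777 -0.184  0.715 -0.025  2.62  -1.647] x [ 0.271 -0.167  0.879] tz [-0.016 -0.002 -1.   ] th 0.9 az-q1 -2.24
q [-0.777 -0.184  0.715 -0.025  2.62  -1.647] x [ 0.271 -0.167  0.879] tz [-0.016 -0.002 -1.   ] th 0.9 az-q1 -2.24
```

Request:
{"fn": "move_arm", "kwargs": {
  "series": [
    {"x": -5,"y": 4,"z": 48,"spin": 0},
    {"x": -5,"y": 4,"z": 48,"spin": 0},
    {"x": 0,"y": 0,"z": -10,"spin": 0},
    {"x": 0,"y": 0,"z": 0,"spin": 0}
  ]
}}

```text
t: 53.25
ee_pos: [0.2737, -0.1674, 0.8466]
orientation: [-1.235, -2.828, -0.04]
ft_force: [0.4, -0.6, -4.6]
opening: 0.0578
grasp_force: 82.0
```

```bash
python3 meas.py 7
```

```text
53.25 q [-0.786 -0.231  0.835  0.008  2.598 -1.526] p [ 0.2737 -0.1674  0.8466] tz [-0.04   0.046 -0.998] ty [0.734 0.68  0.002] F [ 0.4  -0.58 -4.63] T [-0.064 -0.045 -0.052] op 0.0578 g 82.0
tool F [-0.29  0.15  4.14] T [ 0.0171 -0.047   0.0141] sd [0.038 0.037 0.043] tilt 3.5
```

Request:
{"fn": "move_arm", "kwargs": {
  "series": [
    {"x": 13,"y": -13,"z": -46,"spin": 0},
    {"x": 13,"y": -13,"z": -46,"spin": 0},
    {"x": 13,"y": -13,"z": -46,"spin": 0},
    {"x": 13,"y": -13,"z": -46,"spin": -0.14},
    {"x": 13,"y": -13,"z": -46,"spin": -0.14},
    {"x": 13,"y": -13,"z": -46,"spin": -0.14},
    {"x": 13,"y": -13,"z": -46,"spin": 0},
    {"x": 13,"y": -13,"z": -46,"spin": 0},
    {"x": 13,"y": -13,"z": -46,"spin": 0},
    {"x": 13,"y": -13,"z": -46,"spin": 0}
  ]
}}

```text
t: 54.55
ee_pos: [0.4034, -0.2972, 0.3848]
orientation: [-1.801, -2.513, -0.057]
ft_force: [0.8, -0.3, -3.2]
opening: 0.058
grasp_force: 82.1
```

Request:
{"fn": "move_arm", "kwargs": {
  "series": [
    {"x": 13,"y": -13,"z": -46,"spin": 0},
    {"x": 13,"y": -13,"z": -46,"spin": 0},
    {"x": 13,"y": -13,"z": -46,"spin": 0},
    {"x": 13,"y": -13,"z": -46,"spin": 0},
    {"x": 13,"y": -13,"z": -46,"spin": 0},
    {"x": 9,"y": -9,"z": -46,"spin": 0},
    {"x": 0,"y": 0,"z": -20,"spin": 0}
  ]
}}

```text
t: 55.25
ee_pos: [0.4753, -0.3694, 0.0848]
orientation: [-1.797, -2.506, -0.059]
ft_force: [-0.8, 1.0, -4.1]
opening: 0.058
grasp_force: 82.0
```

```bash
python3 -c "
from h import *
st();snapshot('scene');s=st()"
```

```text
55.25 q [-0.796  0.196  1.76   0.029  1.249 -1.133] p [ 0.4753 -0.3694  0.0848] tz [-0.024  0.064 -0.998] ty [ 0.947  0.321 -0.002] F [-0.77  1.04 -4.14] T [ 0.031  0.029 -0.057] op 0.058 g 82.0
55.3 q [-0.796  0.197  1.763  0.029  1.249 -1.133] p [ 0.4739 -0.3679  0.0825] tz [-0.027  0.067 -0.997] ty [ 0.947  0.321 -0.004] F [-2.63  0.67 -7.  ] T [0.074 0.11  0.031] op 0.058 g 81.9
```

Request:
{"fn": "move_arm", "kwargs": {
  "series": [
    {"x": 0,"y": 0,"z": -20,"spin": 0},
    {"x": 0,"y": 0,"z": -11,"spin": 0},
    {"x": 0,"y": 0,"z": -4,"spin": 0},
    {"x": 0,"y": 0,"z": -2,"spin": 0},
    {"x": 0,"y": 0,"z": -1,"spin": 0}
  ]
}}

```text
t: 55.8
ee_pos: [0.4777, -0.3715, 0.0546]
orientation: [-1.803, -2.515, -0.056]
ft_force: [0.0, 1.1, -3.7]
opening: 0.0576
grasp_force: 82.0
```

```bash
python3 -c "
from h import *
st()"
```

```text
55.8 q [-0.796  0.237  1.769  0.03   1.188 -1.135] p [ 0.4777 -0.3715  0.0546] tz [-0.017  0.056 -0.998] ty [0.947 0.321 0.002] F [ 0.02  1.09 -3.74] T [-0.06  -0.005  0.018] op 0.0576 g 82.0
```

Request:
{"fn": "move_arm", "kwargs": {
  "series": [
    {"x": 0,"y": 0,"z": -5,"spin": 0},
    {"x": 0,"y": 0,"z": -2,"spin": 0},
    {"x": 0,"y": 0,"z": 0,"spin": 0}
  ]
}}

```text
t: 56.1
ee_pos: [0.4771, -0.3709, 0.0463]
orientation: [-1.802, -2.514, -0.057]
ft_force: [0.3, 0.9, -4.4]
opening: 0.0579
grasp_force: 82.0
```

```bash
python3 -c "
from h import *
st()"
```

```text
56.1 q [-0.796  0.248  1.772  0.03   1.176 -1.135] p [ 0.4771 -0.3709  0.0463] tz [-0.018  0.058 -0.998] ty [0.947 0.321 0.002] F [ 0.29  0.88 -4.35] T [0.02  0.008 0.004] op 0.0579 g 82.0
```

Request:
{"fn": "move_arm", "kwargs": {
  "series": [
    {"x": 0,"y": 0,"z": -1.5,"spin": 0},
    {"x": 0,"y": 0,"z": -0.5,"spin": 0}
  ]
}}

```text
t: 56.3
ee_pos: [0.4774, -0.3711, 0.0453]
orientation: [-1.802, -2.514, -0.057]
ft_force: [-2.0, 2.7, 1.3]
opening: 0.0578
grasp_force: 82.6
```

Request:
{"fn": "move_arm", "kwargs": {
  "series": [
    {"x": 0,"y": 0,"z": 0,"spin": 0},
    {"x": 0,"y": 0,"z": 0,"spin": 0},
    {"x": 0,"y": 0,"z": 0,"spin": 0},
    {"x": 0,"y": 0,"z": 40,"spin": 0},
    {"x": 0,"y": 0,"z": 45,"spin": 0},
    {"x": 4,"y": 49,"z": 5,"spin": 0},
    {"x": 4,"y": 49,"z": 0,"spin": 0},
    {"x": 0,"y": 2,"z": 0,"spin": 0}
  ],
  "gripper": 76
}}

```text
t: 57.1
ee_pos: [0.4855, -0.267, 0.135]
orientation: [-1.797, -2.517, -0.059]
ft_force: [0.5, -0.1, -0.4]
opening: 0.0759
grasp_force: 0.0
```

```bash
python3 look.py w6.png; python3 - <<'E'
from h import *
# scanner from top + wrist w1
import cv2
a=snapshot("top")
for r in cut_out("scanner","top")[:1]:
    m=r["region"].astype(np.uint8)
    print(r["conf"],cv2.minAreaRect(np.argwhere(m)[:,::-1].astype(np.float32)))
    cv2.imwrite("pics/crop.png",cv2.resize(a[140:210,130:230,::-1],None,fx=6,fy=6,interpolation=cv2.INTER_CUBIC))
E
```

```text
57.1 q [-0.654  0.018  1.859  0.037  1.314 -0.995] p [ 0.4855 -0.267   0.135 ] tz [-0.017  0.059 -0.998] ty [0.946 0.325 0.003] F [ 0.54 -0.13 -0.43] T [-0.018  0.02   0.008] op 0.0759 g 0.0
[327.5  71.5  50.8] [ 0.4804 -0.1622  0.054 ]
[282.5 234.5  29.1] [ 0.489  -0.2752  0.054 ]
[237.5 312.5  31. ] [ 0.4768 -0.3466  0.054 ]
[226.5 354.5  39.7] [ 0.4796 -0.386   0.054 ]
[313.5 308.5  58.3] [ 0.5312 -0.3244  0.054 ]
0.89 [279. 231.] 241 323 181 271 [ 0.487  -0.2777  0.045 ]
0.74 [322.  71.] 276 370 21 123 [ 0.478  -0.1627  0.045 ]
0.87 ((178.9422607421875, 171.5343017578125), (47.827003479003906, 25.35552215576172), 32.7352294921875)
```

View pics/crop.png

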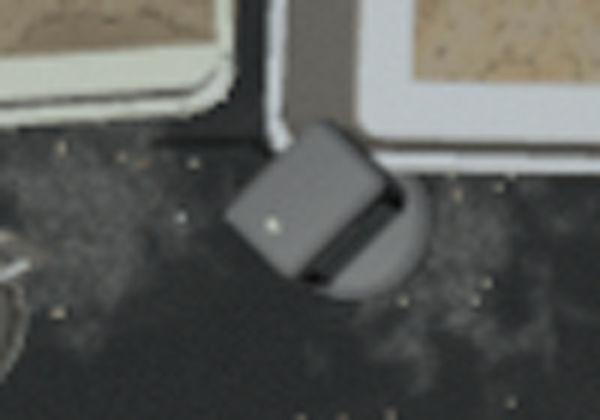

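View pics/w1.png

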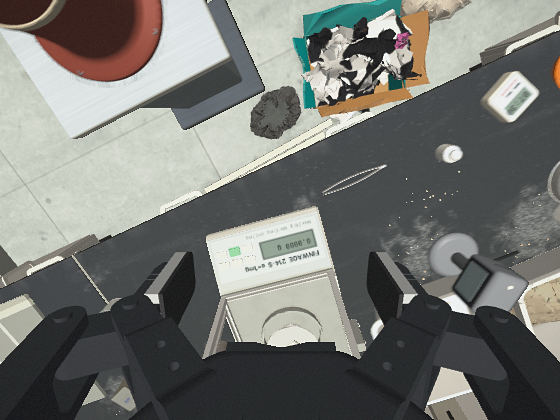

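```bash
python3 - <<'E'
from h import *
import h
f=lambda u:at_z("top",(130+u[0]/6,140+u[1]/6),.153)
F=f((350,232));B=f((275,168));e1=f((300,280));e2=f((400,185));b1=f((228,215));b2=f((322,122))
print(F.round(3),B.round(3),"front w",np.linalg.norm(e1-e2).round(3),"back w",np.linalg.norm(b1-b2).round(3),"depth",np.linalg.norm(F-B).round(3))
for d in(F-B,):print("look yaw",np.degrees(np.arctan2(d[1],d[0])).round(1))
d=(e2-e1);print("perp of front edge",np.degrees(np.arctan2(d[1],d[0])).round(1)); d=b2-b1;print(np.degrees(np.arctan2(d[1],d[0])).round(1))
S=dict(ee_pos=np.array([.3268,.1658,.4124]),orientation=np.array([.674,3.063,.004])); h.state=lambda:S
print("wrist window",at_z("wrist",(472,277),.12).round(3), [at_z("wrist",p,z).round(3) for p,z in(((465,256),.14),((495,263),.14),((487,298),.1),((453,290),.1))],"headtop ctr",at_z("wrist",(505,285),.153).round(3))
E
```

```text
[0.62  0.358 0.153] [0.655 0.398 0.153] front w 0.073 back w 0.07 depth 0.053
look yaw -131.1
perp of front edge -46.8
-45.6
wrist window [0.617 0.366 0.12 ] [array([0.56 , 0.357, 0.14 ]), array([0.59 , 0.394, 0.14 ]), array([0.685, 0.387, 0.1  ]), array([0.645, 0.339, 0.1  ])] headtop ctr [0.621 0.393 0.153]
```

Request:
{"fn": "move_arm", "kwargs": {
  "series": [
    {"x": 0,"y": -4,"z": -30,"spin": 0},
    {"x": 0,"y": 0,"z": -35,"spin": 0},
    {"x": 0,"y": 0,"z": -17,"spin": 0},
    {"x": 0,"y": 0,"z": -5,"spin": 0}
  ]
}}

```text
t: 57.7
ee_pos: [0.4835, -0.2752, 0.0446]
orientation: [-1.801, -2.508, -0.056]
ft_force: [0.3, 0.4, 0.5]
opening: 0.0761
grasp_force: 0.0
```

Request:
{"fn": "move_arm", "kwargs": {
  "series": [
    {"x": 0,"y": 0,"z": 0,"spin": 0},
    {"x": 0,"y": 0,"z": 0,"spin": 0},
    {"x": 0,"y": 0,"z": 0,"spin": 0},
    {"x": 0,"y": 0,"z": 0,"spin": 0}
  ],
  "gripper": 50,
  "force": 75
}}

```text
t: 58.1
ee_pos: [0.4859, -0.2761, 0.0488]
orientation: [-1.804, -2.516, -0.055]
ft_force: [0.6, -1.5, 0.5]
opening: 0.0576
grasp_force: 80.8
```

```bash
python3 -c "
from h import *
st()"
```

```text
58.1 q [-0.665  0.143  1.889  0.037  1.157 -1.008] p [ 0.4859 -0.2761  0.0488] tz [-0.016  0.055 -0.998] ty [0.947 0.321 0.003] F [ 0.6  -1.49  0.5 ] T [-0.298 -0.047 -0.037] op 0.0576 g 80.8
```

Request:
{"fn": "move_arm", "kwargs": {
  "series": [
    {"x": 0,"y": 0,"z": 20,"spin": 0},
    {"x": 0,"y": 0,"z": 35,"spin": 0},
    {"x": -16,"y": 14,"z": 42,"spin": 0},
    {"x": -16,"y": 14,"z": 42,"spin": 0},
    {"x": -16,"y": 14,"z": 42,"spin": 0},
    {"x": -16,"y": 14,"z": 42,"spin": 0},
    {"x": -16,"y": 14,"z": 42,"spin": 0},
    {"x": -16,"y": 14,"z": 42,"spin": 0},
    {"x": -16,"y": 14,"z": 42,"spin": 0},
    {"x": -12,"y": 20,"z": 35,"spin": 0}
  ]
}}

```text
t: 59.1
ee_pos: [0.3599, -0.1564, 0.4334]
orientation: [-1.804, -2.514, -0.056]
ft_force: [0.7, -0.2, -4.4]
opening: 0.0576
grasp_force: 82.0
```

Request:
{"fn": "move_arm", "kwargs": {
  "series": [
    {"x": 0,"y": 45,"z": 0,"spin": -0.13},
    {"x": 0,"y": 45,"z": 0,"spin": -0.13},
    {"x": 0,"y": 45,"z": 0,"spin": -0.13},
    {"x": 0,"y": 45,"z": 0,"spin": -0.13},
    {"x": 0,"y": 45,"z": 0,"spin": -0.13},
    {"x": 0,"y": 45,"z": 0,"spin": -0.13},
    {"x": 25,"y": 40,"z": 0,"spin": -0.13},
    {"x": 40,"y": 25,"z": 0,"spin": -0.13},
    {"x": 40,"y": 25,"z": 0,"spin": -0.05},
    {"x": 40,"y": 20,"z": 0,"spin": 0}
  ]
}}

```text
t: 60.1
ee_pos: [0.5069, 0.1944, 0.4307]
orientation: [-2.808, -1.352, -0.082]
ft_force: [0.4, -0.4, -2.6]
opening: 0.0576
grasp_force: 82.3
```

```bash
python3 -c "
from h import *
st()
snapshot('wrist')
for r in cut_out('scanner','wrist')[:2]: print(r['conf'],r['pixel'],at_z('wrist',r['pixel'],.14))
st()"
```

```text
60.1 q [ 0.212 -0.217  1.583  0.036  1.73   0.892] p [0.5069 0.1944 0.4307] tz [ 0.037  0.045 -0.998] ty [ 0.782 -0.624  0.001] F [ 0.36 -0.42 -2.57] T [-0.076  0.031  0.023] op 0.0576 g 82.3
0.96 [273.6, 17.6] [0.62582717 0.35561972 0.14      ]
0.36 [199.6, 139.3] [0.45550454 0.30372492 0.14      ]
60.2 q [ 0.211 -0.208  1.583  0.037  1.728  0.89 ] p [0.5091 0.1945 0.4261] tz [ 0.03   0.044 -0.999] ty [ 0.782 -0.623 -0.004] F [-0.99  0.14 -5.57] T [-0.165  0.07  -0.   ] op 0.0573 g 82.9
```

Request:
{"fn": "move_arm", "kwargs": {
  "series": [
    {"x": 13,"y": 40,"z": 0,"spin": 0},
    {"x": 14,"y": 39,"z": 0,"spin": 0},
    {"x": 0,"y": 0,"z": -40,"spin": 0},
    {"x": 0,"y": 0,"z": -45,"spin": 0},
    {"x": 0,"y": 0,"z": -45,"spin": 0},
    {"x": 0,"y": 0,"z": -45,"spin": 0},
    {"x": 0,"y": 0,"z": -45,"spin": 0},
    {"x": 0,"y": 0,"z": -40,"spin": 0},
    {"x": 0,"y": 0,"z": -20,"spin": 0},
    {"x": 0,"y": 0,"z": 0,"spin": 0}
  ]
}}

```text
t: 61.2
ee_pos: [0.5296, 0.27, 0.146]
orientation: [-2.808, -1.35, -0.067]
ft_force: [-1.0, 0.1, -4.6]
opening: 0.0576
grasp_force: 85.6
```

```bash
python3 - <<'E'
from h import *
st()
a=snapshot('wrist');cv2.imwrite("pics/w7.png",a[:,:,::-1])
b=snapshot('scene');cv2.imwrite("pics/s2.png",cv2.resize(b[100:240,170:400,::-1],None,fx=3,fy=3))
st()
E
```

```text
61.2 q [0.333 0.048 1.809 0.031 1.245 0.999] p [0.5296 0.27   0.146 ] tz [ 0.028  0.041 -0.999] ty [ 0.781 -0.625 -0.004] F [-1.03  0.1  -4.64] T [-0.107  0.1    0.023] op 0.0576 g 85.6
61.3 q [0.334 0.044 1.802 0.032 1.245 0.999] p [0.5332 0.2713 0.1519] tz [ 0.038  0.045 -0.998] ty [ 0.781 -0.625  0.002] F [-0.23  1.91 -3.65] T [-0.087 -0.023  0.033] op 0.0576 g 85.6
```

View pics/w7.png

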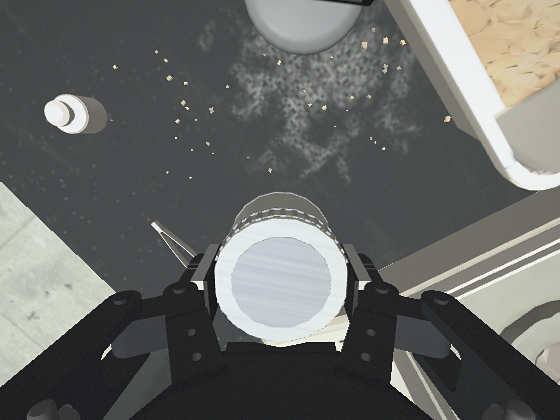

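```bash
python3 - <<'E'
from h import *
s=st()
a=cv2.imread("pics/w7.png",0)
for p in((245,5),(305,53),(362,5),(252,25),(352,30)): print(p,at_z("wrist",p,.01).round(4))
P=np.array([at_z("wrist",p,.01)[:2] for p in((245,2),(305,53),(362,5),(255,27),(348,33))])
from scipy.optimize import least_squares
o=least_squares(lambda c:np.hypot(*(P-c).T)-.048,P.mean(0)+[.03,.03]);print("foot c",o.x.round(4),o.fun.round(4))
for yaw in(-131,-133.5,-136):
    d=np.array([np.cos(np.radians(yaw)),np.sin(np.radians(yaw))]);print(yaw,"window",(o.x+.03*d).round(4),"tin goal",(o.x+.15*d).round(4))
E
```

```text
61.3 q [0.334 0.044 1.802 0.032 1.245 0.999] p [0.5332 0.2713 0.1519] tz [ 0.038  0.045 -0.998] ty [ 0.781 -0.625  0.002] F [-0.23  1.91 -3.65] T [-0.087 -0.023  0.033] op 0.0576 g 85.6
(245, 5) [0.613 0.415 0.01 ]
(305, 53) [0.6287 0.3578 0.01  ]
(362, 5) [0.6851 0.3573 0.01  ]
(252, 25) [0.6081 0.4006 0.01  ]
(352, 30) [0.6686 0.3477 0.01  ]
foot c [0.6573 0.3959] [-0.0003 -0.0004 -0.0004  0.0003  0.0006]
-131 window [0.6376 0.3732] tin goal [0.5589 0.2827]
-133.5 window [0.6367 0.3741] tin goal [0.5541 0.2871]
-136 window [0.6357 0.375 ] tin goal [0.5494 0.2917]
```

```bash
python3 - <<'E'
from h import *
import h
print("top foot",at_z("top",(188.5,176.5),.01).round(4),"top headcentre",at_z("top",(182,173.3),.153).round(4))
st()
S=dict(ee_pos=np.array([.3268,.1658,.4124]),orientation=np.array([.674,3.063,.004])); h.state=lambda:S
print("w1 foot",at_z("wrist",(454,254),.01).round(4),"w1 head top",at_z("wrist",(503,285),.153).round(4))
E
```

```text
top foot [0.6483 0.3909 0.01  ] top headcentre [0.6379 0.3778 0.153 ]
61.3 q [0.334 0.044 1.802 0.032 1.245 0.999] p [0.5332 0.2713 0.1519] tz [ 0.038  0.045 -0.998] ty [ 0.781 -0.625  0.002] F [-0.23  1.91 -3.65] T [-0.087 -0.023  0.033] op 0.0576 g 85.6
w1 foot [0.6477 0.3927 0.01  ] w1 head top [0.6206 0.3907 0.153 ]
```

View pics/s2.png

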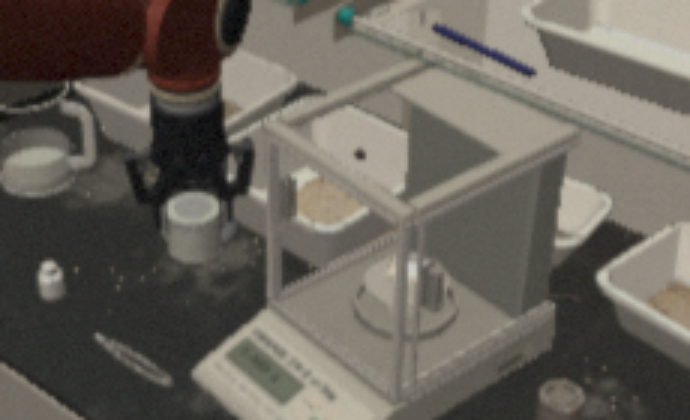

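Request:
{"fn": "move_arm", "kwargs": {
  "series": [
    {"x": 4,"y": 3,"z": -3,"spin": 0},
    {"x": 0,"y": 0,"z": -2,"spin": 0},
    {"x": 0,"y": 0,"z": 0,"spin": 0},
    {"x": 0,"y": 0,"z": 0,"spin": 0},
    {"x": 0,"y": 0,"z": 0,"spin": 0},
    {"x": 0,"y": 0,"z": 0,"spin": 0},
    {"x": 0,"y": 0,"z": 0,"spin": 0},
    {"x": 0,"y": 0,"z": 0,"spin": 0}
  ]
}}

```text
t: 62.1
ee_pos: [0.5374, 0.2745, 0.1466]
orientation: [-2.809, -1.35, -0.084]
ft_force: [0.7, 1.1, -3.9]
opening: 0.0573
grasp_force: 85.6
```

```bash
python3 -c "
from h import *
st()"
```

```text
62.1 q [0.336 0.062 1.793 0.032 1.236 1.001] p [0.5374 0.2745 0.1466] tz [ 0.038  0.045 -0.998] ty [ 0.781 -0.625  0.002] F [ 0.74  1.07 -3.92] T [-0.139  0.02   0.012] op 0.0573 g 85.6
```

Request:
{"fn": "move_arm", "kwargs": {
  "series": [
    {"x": 0,"y": -1,"z": -4,"spin": 0},
    {"x": 0,"y": 0,"z": 0,"spin": 0},
    {"x": 0,"y": 0,"z": 0,"spin": 0},
    {"x": 0,"y": 0,"z": 0,"spin": 0},
    {"x": 0,"y": 0,"z": 0,"spin": 0},
    {"x": 0,"y": 0,"z": 0,"spin": 0}
  ]
}}

```text
t: 62.7
ee_pos: [0.5375, 0.2736, 0.1428]
orientation: [-2.809, -1.35, -0.085]
ft_force: [-0.3, 0.5, -5.2]
opening: 0.0573
grasp_force: 85.6
```

```bash
python3 -c "
from h import *
st();print(finish_job())"
```

```text
62.7 q [0.335 0.065 1.797 0.032 1.229 0.999] p [0.5375 0.2736 0.1428] tz [ 0.039  0.045 -0.998] ty [ 0.781 -0.625  0.002] F [-0.32  0.51 -5.21] T [-0.099  0.019 -0.001] op 0.0573 g 85.6
the job is handed in; nothing more can be done
None
```

I rocked all three tins past 20° both ways, set each back, and handed the job in at 62.7 s holding tin 2 (the middle one) upright, level with the scanner window and about 12 cm from it; I chose tin 2 from noisy wrist-moment readings (about 0.096 N m of load shift against the 0.09 expected, about 0.02 or less for the others), so it is likely the loose one but not certain.

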